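# Sort a left-hand and a right-hand corner bracket into their trays

## Task

Sort the two mirror-image corner brackets: seen with the foot down and the back wall away from you, the left-hand one has its end wall on the left and belongs in the tray whose tab stands at the left end, the right-hand one in the tray whose tab is at the right end. One bracket lies on its back: first tip it up to stand on its foot on the desk, clear of the trays, and let go of it, then take it afresh and put it away. Set both down gently (not dropped), standing on their feet flat on the tray floors, and leave the bottle and the small dish as they are.

Things in the scene. Friction and masses are not known exactly. Their poses are not given: they have to be found in the camera images.
- left_bracket_center (a point): centre of the left-hand bracket's 64 x 76 x 54 mm outline; own x from open front to back wall, y along its length, z from foot up. At the start it lies on its back (own x down, point 32 mm up), own z level, roughly to the robot's right. It must turn 90 degrees about y, top coming up; past about 40 degrees, heel on the desk, it falls onto its foot. Standing, the point is 27 mm above its support.
- left_bracket_endwall (a point): middle of the left-hand bracket's end wall, half-way through its 6 mm thickness (a good grip for turning it up, fingers closing along own y); same axes as the bracket. At own x = -3, y = +35, z = +1 mm from the centre; its free corner lies 29 mm from here along -x and 22 mm along +z.
- right_bracket_center (a point): centre of the right-hand bracket's 64 x 76 x 54 mm outline; own x from open front to back wall, y along its length, z from foot up. At the start it stands on its foot on the desk, back wall roughly away from the robot (within 0.4 rad). On both brackets the back wall's mid-plane is at own x = +29 mm and its upper edge at z = +27 mm.
- left_bracket: left-hand bracket, pale bare aluminium, three 6 mm plates: foot 76 (own y) x 64 mm (own x); back wall along the foot's whole +x edge, 54 mm high; one end wall closing the +y end only, 64 mm wide, top 50 mm above the foot's underside. Front (-x) and other end open. About 0.22 kg. Same point and axes as its centre point.
- right_bracket: right-hand bracket, pale bare aluminium, three 6 mm plates: foot 76 (own y) x 64 mm (own x); back wall along the foot's whole +x edge, 54 mm high; one end wall closing the -y end only, 64 mm wide, top 50 mm above the foot's underside. Front (-x) and other end open. About 0.22 kg. Same point and axes as its centre point.
- left_tray: left-hand tray: fixed, dark wood, outside 102 (x) x 114 mm (y), walls 5 mm thick, 26 mm high, floor 5 mm thick. An upright tab 36 mm wide, 60 mm high, with a round stud, stands on its near (own -x) wall at the left end seen from the robot (centre at own y = +38 mm). Origin: centre of the underside; z up, x roughly away from the robot.
- right_tray: right-hand tray: fixed, dark wood, outside 102 (x) x 114 mm (y), walls 5 mm thick, 26 mm high, floor 5 mm thick. An upright tab 36 mm wide, 60 mm high, with a round stud, stands on its near (own -x) wall at the right end seen from the robot (centre at own y = -38 mm). Origin: centre of the underside; z up, x roughly away from the robot.
- plate_stand: obstacle: a patterned plate leaning in a wire stand, fixed on the desk between the standing bracket and the trays, about 190 mm wide and 175 mm high; carry things over it. Origin: middle of the stand's underside
- brown_bottle: bystander: brown bottle with black cap, 40 mm across, 74 mm high, standing at the front of the desk; origin at the centre of its underside
- small_dish: bystander: small white round dish, 65 mm across, 26 mm high, at the back left of the desk; origin at the centre of its underside
Mind the look-alikes: they are no part of the job. What is shaped like the left_bracket but purple is not meant.

How it is judged:
On the way:
1. the left-hand bracket, which lay on its back, stands on its foot on the desk, clear of both trays and let go (angle between left_bracket_center's own z axis and vertical below 0.1 rad and height (world z) of left_bracket_center between 0.023 and 0.031 m and horizontal distance between left_bracket_center and left_tray above 0.1 m and horizontal distance between left_bracket_center and right_tray above 0.1 m and linear speed of left_bracket below 0.03 m/s and contact force between left_bracket and the fingers below 0.1 N), for 0.2 s.
At the end, for the whole second after the job is handed in: Each bracket stands in the tray of its own hand (tab left / right): centre within 25 mm of the tray's centre along both tray axes, foot flat on the tray floor (centre 28-36 mm above the tray's underside, tilt under 0.1 rad), let go and at rest (x of left_bracket_center in the frame of left_tray between -0.025 and 0.025 m and y of left_bracket_center in the frame of left_tray between -0.025 and 0.025 m and z of left_bracket_center in the frame of left_tray between 0.028 and 0.036 m and angle between each of left_bracket_center, right_bracket_center's own z axis and vertical below 0.1 rad and linear speed of each of left_bracket, right_bracket below 0.02 m/s and contact force between each of left_bracket, right_bracket and the fingers below 0.1 N and x of right_bracket_center in the frame of right_tray between -0.025 and 0.025 m and y of right_bracket_center in the frame of right_tray between -0.025 and 0.025 m and z of right_bracket_center in the frame of right_tray between 0.028 and 0.036 m); the robot touches nothing.
It fails at once if the bottle is shifted by more than 3 cm or knocked over (distance of brown_bottle from where it was at the start of the episode above 0.03 m or angle between brown_bottle's own z axis and vertical above 0.3 rad).
It fails at once if the small dish is shifted by more than 3 cm or knocked over (distance of small_dish from where it was at the start of the episode above 0.03 m or angle between small_dish's own z axis and vertical above 0.3 rad).
It fails at once if the left-hand bracket is dropped or flung (over 0.6 m/s while not held, a fall of about 2 cm) (linear speed of left_bracket above 0.6 m/s and contact force between left_bracket and the fingers below 0.1 N).
It fails at once if the right-hand bracket is dropped or flung (over 0.6 m/s while not held, a fall of about 2 cm) (linear speed of right_bracket above 0.6 m/s and contact force between right_bracket and the fingers below 0.1 N).
It also fails if it takes over 67 s, if anything falls off the work surface, if the arm or the gripper's body presses on something with over 40 N, if the wrist force passes 120 N, or if a joint passes its speed limit or range.

## Robot

A 7-joint arm with a two-finger parallel gripper is mounted at the origin on a cart in front of the work surface, level with it; the furniture and walls round the work are solid. World frame = base frame: x ahead of the robot, y to its left, z up, the work surface at z = 0. Lengths are in m, angles in rad, forces in N, time in s.
With the tool pointing down it reaches from about 0.425 to 0.925 m from the base axis. Payload 6.8 kg.
Tool frame: the origin (TCP) lies between the finger pads; the fingertips stand 14 mm ahead of it and the grasp point (between the pads) lies 5 mm behind it; z points along the fingers, y is the direction in which the jaws open and shut (so a half turn about z gives the same grasp; the last joint's range is limited). The gripper opens to 85 mm and grips with 20 to 120 N. Pads are 22 mm wide; open, the fingers measure 114 mm over their backs; the gripper's body (76 mm by 85 mm) begins 54 mm behind the grasp point. The pads swing forward as they close: fully open they stand 13 mm farther back than shut.
Start: joints at [1.189, 0.477, 0.022, 1.555, -0.011, 1.109, -0.083], TCP at [0.183, -0.65, 0.245] pointing down, gripper open.
Joint ranges: [-2.96, 2.96], [-0.34, 2.1], [-1.41, 1.46], [0.24, 2.44], [-1.37, 4.51], [0.17, 1.92], [-2.96, 2.96]. Speed limits (rad/s): [2.39, 2.39, 3.14, 3.14, 3.14, 3.14, 3.14].

## Interface

Orientations are given as a unit quaternion [w, x, y, z].
In Python, from station import bot gives the robot as it stands.
- The arm moves only by the shell command python3 -m crank 'ROWS' [FORCE]. ROWS is JSON, a list of rows, each a list of 3 entries, a list of its own where there are three numbers: the shift along the tool's x, y, z in m, then the turn, a rotation vector about the tool's x, y, z in degrees, then the finger opening in m, from 0 to 0.0854. A call has 1 to 10 rows; each row shifts and turns the commanded pose from where the row before left it, along the tool's axes as they then stand; what a row does not reach is not made up. A row lasts 1/8 s, in which the tool goes at most 62.5 mm and 10.7 degrees, less where a joint would pass 70% of its speed; a pose out of reach is approached as far as the arm can. A call is refused whole if a number of a shift passes 0.0625 or a number of a turn 10.7, either way. A call with a gripper value outside its range is refused whole. The fingers move at their own pace and stop on an object; FORCE is the grip in N (left out, the last holds). Time passes only in rows, so rows that do not move let the fingers close. It gives the time, the measured TCP pose, the force and the opening at its end, in the units of the state.
- bot.get_obs(): the state, without advancing time (a new reading comes with each control period).
- bot.read_camera(name): name is "scene" or "top"; returns (picture, depth): 480x640x3 uint8, red, green, blue; 480x640 float32, m along the optical axis (not along the pixel's ray), 0 where there is no reading.
- bot.calibration(name): a dict with "fx", "fy", "cx", "cy" (pixels), "extrinsics" (4x4, takes a point from camera to world coordinates). Camera axes: x right, y down, z forward; pixel columns grow to the right and rows downward; lengths in m; the calibration is good to about 2 mm. A picture is of the moment at which its call begins. calibration takes no time and is no camera call.
- bot.hand_in(): hands the job in, once; it reports no verdict.
The state is a dict: "t": time; "q": joint angles; "joint_vel": joint speeds; "joint_torque": joint torques, N m; "eef_pos": TCP position; "tool_rot": TCP orientation; "contact_force": force on the tool from outside, world axes, zero at the start; "torque": the same for the moment, N m; "gripper_width": opening from 0.0 (shut) to 1.0 (fully open).
Only numpy, scipy, OpenCV 4.12 (cv2) and the standard library are available. Lean on these libraries where they do the work, as an engineer would, in place of code of your own. Each camera call takes 0.05 s, during which the arm holds its last target.

## Working session

There is one attempt and no reset: what is moved stays moved. The work goes in short steps, Python scripts to look and compute and a shell command to move; the robot and the scene stay as the last step left them, time stands still between calls to the robot, and variables do not carry over. Pictures are saved under pics/ and viewed, and the job is handed in when it is done.

```bash
ls; mkdir -p pics
python3 - <<'E'
from station import bot
import cv2,numpy as np
o=bot.get_obs(); print(o)
for n in("scene","top"):
    p,d=bot.read_camera(n); cv2.imwrite(f"pics/{n}0.png",p[:,:,::-1]); np.save(f"pics/{n}0.npy",d)
    c=bot.calibration(n); print(n,c)
E
```

```text
pics
{'t': 0.0, 'q': array([ 1.18889807,  0.47780053,  0.02235007,  1.5564811 , -0.01149604,
        1.10929345, -0.08305733]), 'joint_vel': array([-0.00169641, -0.00086145, -0.00078712, -0.00012317,  0.00040489,
        0.00158713, -0.00168451]), 'joint_torque': array([ 4.33099049e-04, -5.96450830e+01,  1.60815116e+00, -2.81195426e+01,
        1.24241039e-02,  9.47232504e-03, -1.76482956e-06]), 'eef_pos': array([ 0.18233532, -0.64930392,  0.24431309]), 'tool_rot': array([-9.05488480e-04,  9.90639655e-01,  1.36499871e-01, -1.98717496e-04]), 'contact_force': array([ 1.27022378, -0.0297867 , -0.25073647]), 'torque': array([-0.04174192,  0.01467296, -0.06040872]), 'gripper_width': 1.0031269974493482}
scene {'fx': 461.58141315812696, 'fy': 461.58141315812696, 'cx': 317.1803274778035, 'cy': 238.21977154092, 'extrinsics': array([[ 0.86774306, -0.29822233,  0.39759958,  0.22616881],
       [-0.49690441, -0.53728354,  0.6814781 , -0.57860122],
       [ 0.01039172, -0.78891688, -0.61441205,  0.57149944],
       [ 0.        ,  0.        ,  0.        ,  1.        ]])}
top {'fx': 621.1057802828427, 'fy': 621.1057802828427, 'cx': 318.087386289277, 'cy': 236.0748777231234, 'extrinsics': array([[-0.01038838, -0.98312726,  0.1826277 ,  0.36994902],
       [-0.9996956 ,  0.00612372, -0.02390013,  0.00197646],
       [ 0.02237851, -0.1828204 , -0.9828916 ,  1.15674007],
       [ 0.        ,  0.        ,  0.        ,  1.        ]])}
```

View pics/scene0.png

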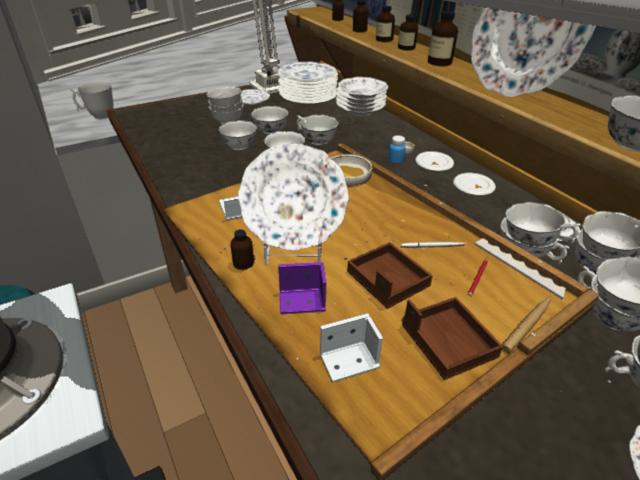

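View pics/top0.png

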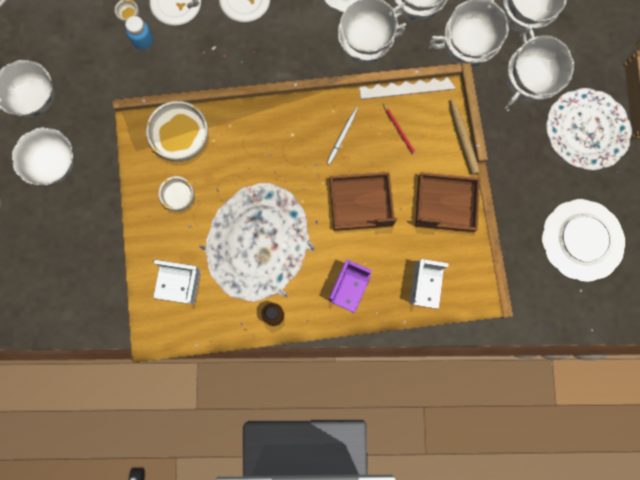

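The scene image shows the pale bracket lying at (350,348), a purple look-alike at (302,288), and trays at (390,272) and (452,335). In the top image the standing pale bracket is at (176,283), the lying pale one at (428,284), the purple one at (350,286), and the trays at (361,201) and (447,202). I'll enlarge these and measure them.

```bash
cat > h.py <<'E'
import numpy as np,cv2
from station import bot
def pts(n,d):
    c=bot.calibration(n); v,u=np.mgrid[:480,:640]
    P=np.stack([(u-c['cx'])/c['fx']*d,(v-c['cy'])/c['fy']*d,d],-1)
    E=c['extrinsics']; W=P@E[:3,:3].T+E[:3,3]; W[d==0]=np.nan
    return W
def proj(n,p):
    c=bot.calibration(n);E=np.linalg.inv(c['extrinsics']);q=np.asarray(p)@E[:3,:3].T+E[:3,3]
    return np.stack([q[...,0]/q[...,2]*c['fx']+c['cx'],q[...,1]/q[...,2]*c['fy']+c['cy']],-1)
E
python3 - <<'E'
from h import *
a=cv2.imread('pics/top0.png'); s=cv2.imread('pics/scene0.png')
c1=cv2.resize(a[160:320,320:500],None,fx=2.2,fy=2.2,interpolation=cv2.INTER_CUBIC)
c2=cv2.resize(a[160:320,130:310],None,fx=2.2,fy=2.2,interpolation=cv2.INTER_CUBIC)
r1=np.hstack([c1,c2]);cv2.imwrite('pics/ctop.png',r1)
cv2.imwrite('pics/cscene.png',cv2.resize(s[220:400,270:520],None,fx=3.2,fy=3.2,interpolation=cv2.INTER_CUBIC))
for n in('top','scene'):
    d=np.load(f'pics/{n}0.npy');W=pts(n,d);np.save(f'pics/W{n}0.npy',W)
    for (u,v) in ([(176,283),(428,284),(361,201),(447,202),(300,330),(272,314),(177,190)] if n=='top' else [(350,360),(335,335),(390,272),(452,335),(300,400)]):
        print(n,u,v,W[v,u].round(4))
E
```

```text
top 176 283 [0.4973 0.238  0.0049]
top 428 284 [ 0.4916 -0.2302  0.0057]
top 361 201 [ 0.652  -0.1089  0.0033]
top 447 202 [ 0.6492 -0.2741  0.0033]
top 300 330 [ 4.091e-01  9.000e-03 -3.000e-04]
top 272 314 [0.4345 0.0569 0.0737]
top 177 190 [0.6738 0.2408 0.0089]
scene 350 360 [ 0.488  -0.2317  0.0062]
scene 335 335 [ 0.4768 -0.2048  0.0414]
scene 390 272 [ 0.6613 -0.1001  0.0024]
scene 452 335 [ 0.6552 -0.2698  0.0053]
scene 300 400 [ 0.4127 -0.2125 -0.0662]
```

View pics/ctop.png

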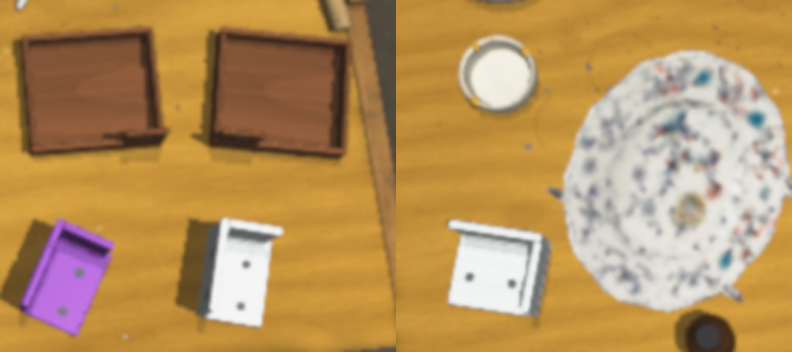

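View pics/cscene.png

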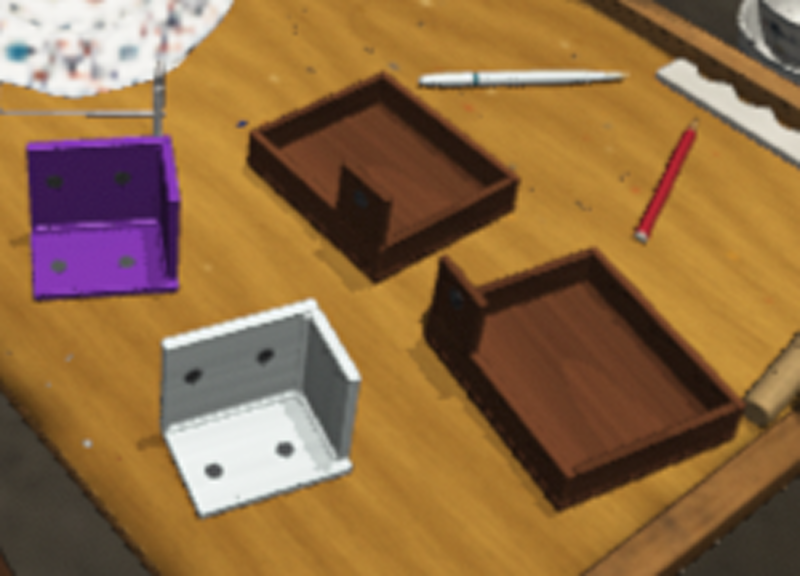

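The tray at top (361,201) has its tab at the right end, (385,222), so it is the right tray. The tray at (447,202) has its tab at the left end, (420,222), so it is the left tray. The pale bracket at (428,284) is the lying left-hand one. The one at (176,283) is standing and pale, with its end wall on the right, so it is the right-hand one. The purple one at (350,286) is the look-alike and I'll leave it alone. Next I'll fit box models to the depth points.

```bash
cat >> h.py <<'E'
from scipy.optimize import least_squares
from scipy.spatial.transform import Rotation as R
def bracket(hand): # boxes: centre, half
    s=1 if hand=='L' else -1
    return [((0,0,-.024),(.032,.038,.003)),((.029,0,0),(.003,.038,.027)),((0,s*.035,-.002),(.032,.003,.025))]
def tray(hand):
    s=1 if hand=='L' else -1
    return [((0,0,.0025),(.051,.057,.0025)),((.0485,0,.013),(.0025,.057,.013)),((-.0485,0,.013),(.0025,.057,.013)),
     ((0,.0545,.013),(.051,.0025,.013)),((0,-.0545,.013),(.051,.0025,.013)),((-.0485,s*.038,.030),(.0025,.018,.030))]
def sdf(b,p):
    D=[]
    for c,h in b:
        q=np.abs(p-np.array(c))-np.array(h)
        D.append(np.linalg.norm(np.maximum(q,0),axis=1)+np.minimum(q.max(1),0))
    return np.min(D,0)
def fit(b,P,x0,R0,rot='yaw'):
    # params: dx,dy,dz, rotvec(world) or yaw
    def unpack(v):
        r=R.from_rotvec([0,0,v[3]] if rot=='yaw' else v[3:6])*R.from_matrix(R0)
        return np.array(v[:3]),r
    f=lambda v:sdf(b,unpack(v)[1].inv().apply(P-unpack(v)[0]))
    best=None
    for y in (np.linspace(-.5,.5,5) if rot=='yaw' else [0]):
        v0=list(x0)+([y] if rot=='yaw' else [0,0,0])
        s=least_squares(f,v0,loss='soft_l1',f_scale=.002,x_scale=[.01]*3+[.1]*(len(v0)-3))
        if best is None or s.cost<best.cost: best=s
    t,r=unpack(best.x)
    return t,r.as_matrix(),np.sqrt(np.mean(np.minimum(f(best.x)**2,1e-4))),best.x
def roi(W,c,r,zmin=.006,zmax=.08):
    m=np.isfinite(W).all(-1)&(np.hypot(W[...,0]-c[0],W[...,1]-c[1])<r)&(W[...,2]>zmin)&(W[...,2]<zmax)
    return W[m]
LIE=np.array([[0,1,0],[0,0,-1],[-1,0,0.]]) # cols own x=-z, y=+x, z=-y
E
python3 - <<'E'
from h import *
Wt=np.load('pics/Wtop0.npy');Ws=np.load('pics/Wscene0.npy')
for nm,b,c,z,R0,r,zm in [('L',bracket('L'),(.49,-.23),.032,LIE,.065,.003),('R',bracket('R'),(.5,.24),.027,np.eye(3),.065,.003),
  ('TL',tray('L'),(.65,-.272),0,np.eye(3),.08,-.01),('TR',tray('R'),(.65,-.108),0,np.eye(3),.08,-.01)]:
    for wn,Wl in (('top',[Wt]),('scene',[Ws]),('both',[Wt,Ws])):
        P=np.vstack([roi(W,c,r,zm) for W in Wl])
        if len(P)<50: print(nm,wn,len(P));continue
        t,M,e,v=fit(b,P,[c[0],c[1],z],R0); print(nm,wn,len(P),t.round(4),'yaw',v[3].round(3),'rms',e.round(4))
for c,h in(((.4345,.0569),'bottle'),((.674,.241),'dish'),((.5,-.085),'purple')):
    P=roi(Wt,c,.06,.012,.08);print(h,P.min(0).round(3),P.max(0).round(3))
P=roi(Wt,(.56,.09),.14,.02,.3);print('plate',P.min(0).round(3),P.max(0).round(3))
P=roi(Ws,(.56,.09),.16,.02,.3);print('plate',P.min(0).round(3),P.max(0).round(3))
E
```

```text
L top 1323 [ 0.4881 -0.2278  0.032 ] yaw -0.167 rms 0.0027
L scene 3129 [ 0.4894 -0.2283  0.0316] yaw -0.171 rms 0.0008
L both 4452 [ 0.4891 -0.2282  0.0317] yaw -0.17 rms 0.0017
R top 1537 [0.4958 0.2361 0.0275] yaw -0.161 rms 0.0027
R scene 350 [0.4974 0.2351 0.0263] yaw -0.162 rms 0.0013
R both 1887 [0.4959 0.2358 0.0274] yaw -0.152 rms 0.0025
TL top 5262 [ 6.468e-01 -2.685e-01 -1.000e-04] yaw -0.099 rms 0.0053
TL scene 6615 [ 0.6419 -0.2776 -0.0007] yaw -0.101 rms 0.0036
TL both 11877 [ 6.425e-01 -2.729e-01 -5.000e-04] yaw -0.1 rms 0.0046
TR top 5286 [ 6.480e-01 -1.056e-01 -1.000e-04] yaw 0.079 rms 0.0053
TR scene 4247 [ 0.645  -0.1147 -0.0009] yaw 0.076 rms 0.0033
TR both 9533 [ 6.448e-01 -1.100e-01 -6.000e-04] yaw 0.074 rms 0.0046
bottle [0.416 0.034 0.013] [0.494 0.105 0.08 ]
dish [0.632 0.208 0.012] [0.734 0.272 0.03 ]
purple [ 0.453 -0.118  0.012] [ 0.53  -0.044  0.069]
plate [ 0.422 -0.016  0.02 ] [0.652 0.225 0.177]
plate [ 0.416 -0.066  0.02 ] [0.653 0.208 0.174]
```

Run:
```python
from h import *
Wt=np.load('pics/Wtop0.npy');Ws=np.load('pics/Wscene0.npy')
a=cv2.imread('pics/top0.png');s=cv2.imread('pics/scene0.png')
for nm,b,c,z,R0 in [('TL',tray('L'),(.645,-.272),0,np.eye(3)),('TR',tray('R'),(.648,-.108),0,np.eye(3))]:
    for wn,Wl in (('top',[Wt]),('scene',[Ws]),('both',[Wt,Ws])):
        P=np.vstack([roi(W,c,.082,.009) for W in Wl])
        t,M,e,v=fit(b,P,[c[0],c[1],z],R0); print(nm,wn,len(P),t.round(4),'yaw',v[3].round(3),'rms',e.round(4))
    for img,n in((a,'top'),(s,'scene')):
        for cc,h in b:
            for k in range(8):
                p=np.array(cc)+np.array(h)*[(k&1)*2-1,(k&2)-1,(k>>1&2)-1]
                u=proj(n,M@p+t); cv2.circle(img,tuple(int(x*16) for x in u),24,(0,255,0),-1,shift=4)
cv2.imwrite('pics/ov.png',np.hstack([cv2.resize(a[160:320,320:500],(400,356)),cv2.resize(s[230:390,340:520],(400,356))]))
```

```text
TL top 1085 [ 0.6463 -0.2726  0.0042] yaw -0.1 rms 0.0015
TL scene 2148 [ 6.474e-01 -2.728e-01 -5.000e-04] yaw -0.101 rms 0.0009
TL both 3233 [ 6.471e-01 -2.727e-01  3.000e-04] yaw -0.101 rms 0.0013
TR top 964 [ 0.6489 -0.1092  0.0045] yaw 0.074 rms 0.0011
TR scene 1696 [ 6.500e-01 -1.093e-01 -6.000e-04] yaw 0.073 rms 0.0008
TR both 2660 [ 0.6497 -0.1092  0.0045] yaw 0.074 rms 0.0011
```

View pics/ov.png

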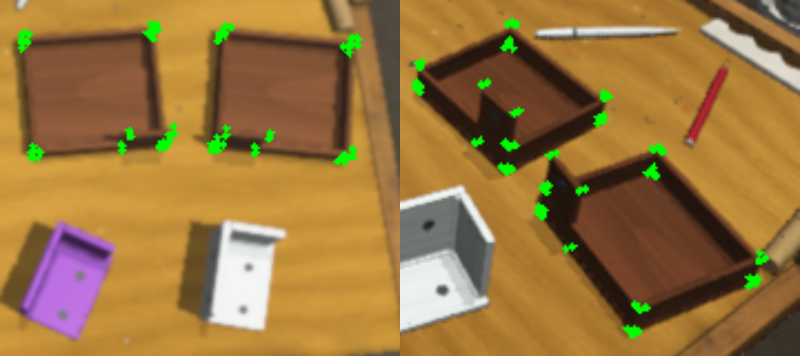

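The overlay corners match both trays. Fitted positions, with heights agreeing with the stated sizes:

| Object | Position (m) | Yaw (rad) |
|---|---|---|
| Left tray | (0.647, -0.273) | -0.10 |
| Right tray | (0.6495, -0.109) | +0.074 |
| Lying left bracket | (0.489, -0.228, 0.032) | -0.17 |
| Right bracket | (0.496, 0.236, 0.027) | -0.155 |

I'll grip the end wall on a 45° diagonal, so that a 90° turn ends tilted 45° the other way with no drop.

```bash
cat >> h.py <<'E'
def cur():
    o=bot.get_obs();w,x,y,z=o['tool_rot'];return o,np.array(o['eef_pos']),R.from_quat([x,y,z,w]).as_matrix()
def plan(tp,tR=None,order='rot_first',nrot=None,nsh=None):
    o,p,M=cur(); tR=M if tR is None else tR
    rv=np.degrees(R.from_matrix(M.T@tR).as_rotvec())
    fr=tR if order=='rot_first' else M
    s=fr.T@(np.array(tp)-p)
    nr=nrot or int(np.ceil(np.abs(rv).max()/10)); ns=nsh or int(np.ceil(np.abs(s).max()/.05))
    print('t',round(o['t'],2),'q',o['q'].round(2),'pos',p.round(4))
    if nr: print(' turn total',rv.round(1),'/',nr,'=',(rv/nr).round(2))
    if ns: print(' shift total',s.round(4),'/',ns,'=',(s/ns).round(4),order)
def frame(tz,ty):
    tz=np.array(tz)/np.linalg.norm(tz);ty=np.array(ty)-np.dot(ty,tz)*tz;ty/=np.linalg.norm(ty)
    return np.stack([np.cross(ty,tz),ty,tz],1)
LC=np.array([.489,-.228,.032]);LR=R.from_rotvec([0,0,-.17]).as_matrix()@LIE
G1=LC+LR@np.array([-.013,.035,.009])
T1=frame(LR@np.array([.707,0,-.707]),LR[:,1])
E
python3 - <<'E'
from h import *
print(G1,T1)
o,p,M=cur()
down=frame([0,0,-1],LR[:,1])
plan([.49,-.30,.30],down,'shift_first')
E
```

```text
[ 0.52197283 -0.24279165  0.045     ] [[ 1.19629986e-01  9.85584767e-01  1.19629986e-01]
 [ 6.96913672e-01 -1.69182349e-01  6.96913672e-01]
 [ 7.07106781e-01  9.76336647e-19 -7.07106781e-01]]
t 0.1 q [ 1.19  0.48  0.02  1.56 -0.01  1.11 -0.08] pos [ 0.1823 -0.6494  0.2444]
 turn total [ -0.1  -0.  -64.6] / 7 = [-0.01 -0.01 -9.22]
 shift total [ 0.3907 -0.2533 -0.0552] / 8 = [ 0.0488 -0.0317 -0.0069] shift_first
```

```bash
python3 -m crank '[[[0.0488,-0.0317,-0.0069],[0,0,0],0.0854],[[0.0488,-0.0317,-0.0069],[0,0,0],0.0854],[[0.0488,-0.0317,-0.0069],[0,0,0],0.05],[[0.0488,-0.0317,-0.0069],[0,0,0],0.05],[[0.0488,-0.0317,-0.0069],[0,0,0],0.05],[[0.0488,-0.0317,-0.0069],[0,0,0],0.05],[[0.0488,-0.0317,-0.0069],[0,0,0],0.05],[[0.0488,-0.0317,-0.0069],[0,0,0],0.05]]'
python3 -m crank '[[[0,0,0],[0,0,-9.2],0.05],[[0,0,0],[0,0,-9.2],0.05],[[0,0,0],[0,0,-9.2],0.05],[[0,0,0],[0,0,-9.2],0.05],[[0,0,0],[0,0,-9.2],0.05],[[0,0,0],[0,0,-9.2],0.05],[[0,0,0],[0,0,-9.2],0.05],[[0,0,0],[0,0,0],0.05]]'
python3 - <<'E'
from h import *
plan(G1+.005*T1[:,2]-.10*T1[:,2],T1)
E
```

```text
t: 1.1
eef_pos: [0.4906, -0.2986, 0.3005]
tool_rot: [-0.0, 0.991, 0.136, -0.0]
contact_force: [1.2, -0.5, 0.8]
gripper_width: 0.587
t: 2.1
eef_pos: [0.4895, -0.3001, 0.3001]
tool_rot: [-0.0, 0.766, 0.643, -0.0]
contact_force: [-0.4, -0.2, -0.0]
gripper_width: 0.584
t 2.1 q [ 0.72  0.29 -0.34  1.72  0.1   1.16  0.17] pos [ 0.4895 -0.3001  0.3001]
 turn total [ 0.1 45.  -0.3] / 5 = [ 0.01  9.   -0.05]
 shift total [-0.1365  0.0223  0.1292] / 3 = [-0.0455  0.0074  0.0431] rot_first
```

```bash
python3 -m crank '[[[0,0,0],[0,9,0],0.05],[[0,0,0],[0,9,0],0.05],[[0,0,0],[0,9,0],0.05],[[0,0,0],[0,9,0],0.05],[[0,0,0],[0,9,-0.3],0.05],[[0,0,0],[0,0,0],0.05]]'
python3 - <<'E'
from h import *
plan(G1+.005*T1[:,2]-.09*T1[:,2],T1)
E
```

```text
t: 2.85
eef_pos: [0.4881, -0.3026, 0.2974]
tool_rot: [-0.247, 0.708, 0.593, 0.293]
contact_force: [0.7, -0.2, 0.2]
gripper_width: 0.585
t 2.85 q [ 1.05  0.57 -0.41  1.53 -0.46  1.49  0.61] pos [ 0.4881 -0.3026  0.2974]
 turn total [ 0.1 -0.1 -0.4] / 1 = [ 0.1  -0.06 -0.37]
 shift total [-0.1327  0.0232  0.1392] / 3 = [-0.0442  0.0077  0.0464] rot_first
```

```bash
python3 -m crank '[[[-0.0332,0.0058,0.0348],[0,0,0],0.05],[[-0.0332,0.0058,0.0348],[0,0,0],0.05],[[-0.0332,0.0058,0.0348],[0,0,0],0.05],[[-0.0332,0.0058,0.0348],[0,0,0],0.05],[[0,0,0],[0,0,0],0.05],[[0,0,0],[0,0,0],0.05]]'
python3 - <<'E'
from h import *
plan(G1+.005*T1[:,2],T1)
p,d=bot.read_camera('scene');W=pts('scene',d)
P=roi(W,LC,.065,.003,.066)
P=P[(P-LC)@LR[:,1]<.05]
t,M,e,v=fit(bracket('L'),P,LC,LR);print(t.round(4),v[3].round(4)-.17,e)
cv2.imwrite('pics/s1.png',cv2.resize(p[180:420,220:540,::-1],None,fx=2.4,fy=2.4))
E
```

```text
t: 3.6
eef_pos: [0.5153, -0.2996, 0.1107]
tool_rot: [-0.244, 0.706, 0.597, 0.293]
contact_force: [-0.2, 0.3, 0.2]
gripper_width: 0.584
t 3.6 q [ 1.    0.8  -0.4   1.59 -0.42  1.22  0.73] pos [ 0.5153 -0.2996  0.1107]
 turn total [0.2 0.1 0.3] / 1 = [0.16 0.12 0.28]
 shift total [-0.006  -0.003   0.0918] / 2 = [-0.003  -0.0015  0.0459] rot_first
[ 0.4893 -0.2283  0.0315] -0.17120000000000002 0.0008180002625947168
```

View pics/s1.png

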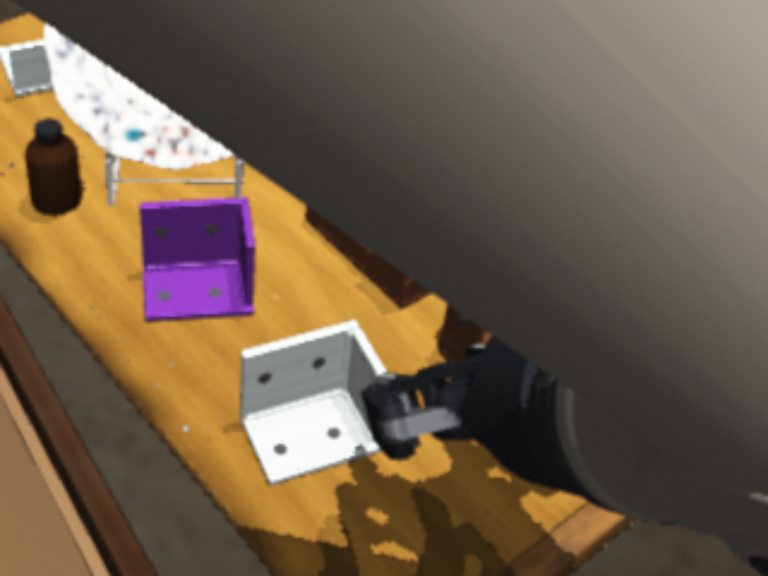

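The gripper is lined up diagonally over the free corner, with one finger on each side of the end wall. Moving in.

```bash
python3 -m crank '[[[-0.003,-0.0015,0.02],[0,0,0],0.05],[[-0.003,-0.0015,0.02],[0,0,0],0.05],[[0,0,0.02],[0,0,0],0.05],[[0,0,0.02],[0,0,0],0.05],[[0,0,0.012],[0,0,0],0.05],[[0,0,0],[0,0,0],0.05]]'
python3 - <<'E'
from h import *
plan(G1+.005*T1[:,2],T1)
p,d=bot.read_camera('scene')
cv2.imwrite('pics/s2.png',cv2.resize(p[290:410,300:460,::-1],None,fx=4,fy=4))
E
```

```text
t: 4.4
eef_pos: [0.522, -0.2391, 0.0399]
tool_rot: [-0.245, 0.705, 0.597, 0.293]
contact_force: [0.8, -0.9, -0.6]
gripper_width: 0.582
t 4.4 q [ 0.96  0.87 -0.42  1.7  -0.44  1.04  0.76] pos [ 0.522  -0.2391  0.0399]
 turn total [0.1 0.  0.2] / 1 = [0.1  0.03 0.24]
 shift total [ 0.001   0.0006 -0.0012] / 1 = [ 0.001   0.0006 -0.0012] rot_first
```

View pics/s2.png

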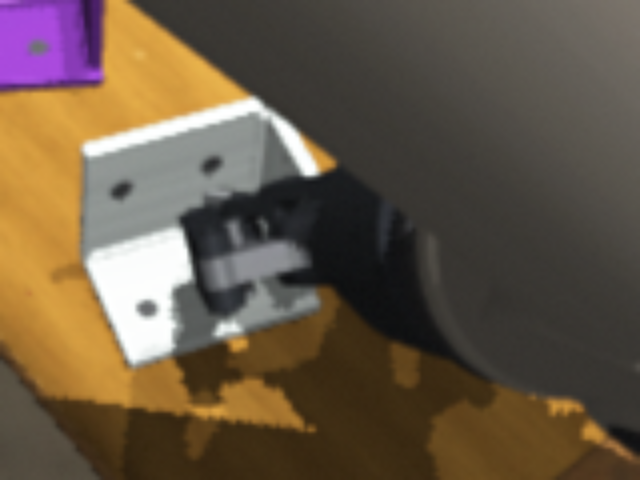

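```bash
python3 -m crank '[[[0,0,0],[0,0,0],0.03],[[0,0,0],[0,0,0],0.015],[[0,0,0],[0,0,0],0.0],[[0,0,0],[0,0,0],0.0],[[0,0,0],[0,0,0],0.0],[[0,0,0],[0,0,0],0.0]]' 80
python3 - <<'E'
from h import *
plan(G1+.005*T1[:,2],T1)
print(T1.T@np.array([0,0,.01]))
E
```

```text
t: 5.2
eef_pos: [0.5218, -0.2398, 0.0393]
tool_rot: [-0.245, 0.706, 0.596, 0.294]
contact_force: [-0.3, -3.3, 4.9]
gripper_width: 0.06
t 5.2 q [ 0.96  0.87 -0.42  1.7  -0.44  1.04  0.76] pos [ 0.5218 -0.2398  0.0393]
 turn total [0.1 0.  0.2] / 1 = [0.14 0.02 0.18]
 shift total [ 0.002   0.0007 -0.0011] / 1 = [ 0.002   0.0007 -0.0011] rot_first
[ 7.07106781e-03  9.76336647e-21 -7.07106781e-03]
```

```bash
python3 -m crank '[[[0.01,0,-0.01],[0,0,0],0.0],[[0.021,0,-0.021],[0,0,0],0.0],[[0.021,0,-0.021],[0,0,0],0.0],[[0.021,0,-0.021],[0,0,0],0.0],[[0.021,0,-0.021],[0,0,0],0.0],[[0.021,0,-0.021],[0,0,0],0.0],[[0,0,0],[0,0,0],0.0]]'
python3 -m crank '[[[0,0,0],[0,-9,0],0],[[0,0,0],[0,-9,0],0],[[0,0,0],[0,-9,0],0],[[0,0,0],[0,-9,0],0],[[0,0,0],[0,-9,0],0],[[0,0,0],[0,-9,0],0],[[0,0,0],[0,-9,0],0],[[0,0,0],[0,-9,0],0],[[0,0,0],[0,-9,0],0],[[0,0,0],[0,-9,0],0]]'
python3 -m crank '[[[0,0,0],[0,0,0],0]]'
python3 - <<'E'
from h import *
o,p0,M=cur()
print(o['q'].round(2),M.round(3))
for n in('scene','top'):
    p,d=bot.read_camera(n);np.save(f'pics/W{n}3.npy',pts(n,d))
    cv2.imwrite(f'pics/{n}3.png',p[:,:,::-1])
E
```

```text
t: 6.08
eef_pos: [0.522, -0.2392, 0.2037]
tool_rot: [-0.244, 0.705, 0.597, 0.294]
contact_force: [-0.5, -0.5, -2.8]
gripper_width: 0.06
t: 7.32
eef_pos: [0.5208, -0.2382, 0.2009]
tool_rot: [0.249, 0.705, 0.596, -0.293]
contact_force: [0.5, -0.7, -3.2]
gripper_width: 0.06
t: 7.45
eef_pos: [0.5209, -0.2357, 0.1984]
tool_rot: [0.246, 0.704, 0.599, -0.292]
contact_force: [0.2, -1.5, -2.8]
gripper_width: 0.059
[-0.04  0.46 -0.05  1.95  0.87  1.16 -0.79] [[ 0.112  0.987 -0.116]
 [ 0.699 -0.162 -0.696]
 [-0.706 -0.003 -0.708]]
```

View pics/scene3.png

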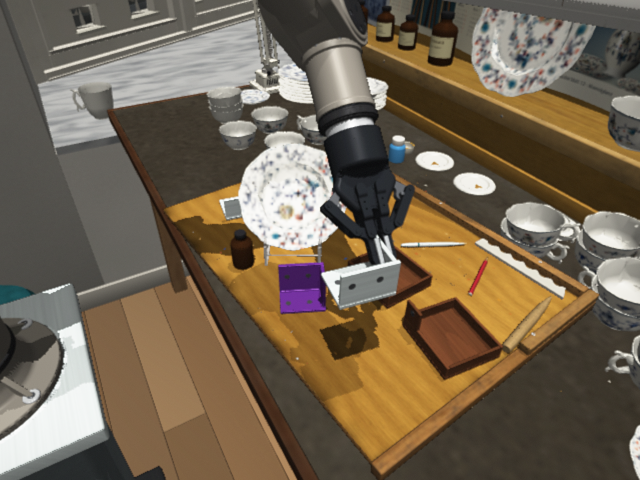

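View pics/top3.png

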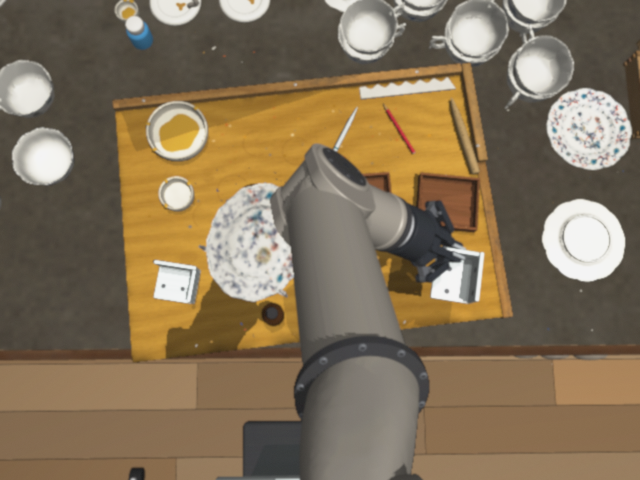

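The bracket is held at scene (365,283) and top (458,274), back wall to the right and foot below. I'll fit its full pose in the hand.

Run:
```python
from h import *
o,p0,M=cur()
C=p0-.005*M[:,2]; 
B=M@T1.T@LR  # predicted bracket rot
ctr=C-B@np.array([-.013,.035,.009]); print('pred ctr',ctr.round(4)); print(B.round(3))
Ws=np.load('pics/Wscene3.npy');Wt=np.load('pics/Wtop3.npy')
def sel(W,n):
    im=cv2.imread(f'pics/{n}3.png')
    m=np.isfinite(W).all(-1); q=(W-ctr)@B
    m&=(np.abs(q[...,0])<.045)&(np.abs(q[...,1])<.05)&(np.abs(q[...,2])<.04)&(im.min(-1)>90)
    return W[m]
for nm,P in(('s',sel(Ws,'scene')),('t',sel(Wt,'top')),('b',np.vstack([sel(Ws,'scene'),sel(Wt,'top')]))):
    t,F,e,v=fit(bracket('L'),P,ctr,B,'full')
    print(nm,len(P),t.round(4),e.round(4),'zaxis',F[:,2].round(3),'yaxis',F[:,1].round(3))
    print('  tcp in br',(F.T@(p0-t)).round(4))
np.save('pics/F.npy',np.vstack([t[None],F]))
```

```text
pred ctr [ 0.4845 -0.2427  0.1953]
[[-0.168  0.986 -0.002]
 [-0.986 -0.168 -0.002]
 [-0.002  0.001  1.   ]]
s 2860 [ 0.4832 -0.2422  0.1968] 0.0018 zaxis [ 0.007 -0.018  1.   ] yaxis [ 0.986 -0.169 -0.01 ]
  tcp in br [-0.0093  0.0362  0.0042]
t 1858 [ 0.4844 -0.2381  0.1942] 0.0024 zaxis [-0.036 -0.029  0.999] yaxis [ 0.987 -0.159  0.031]
  tcp in br [-0.0048  0.0361  0.0053]
b 4718 [ 0.4836 -0.2421  0.198 ] 0.0022 zaxis [-0.021 -0.001  1.   ] yaxis [ 0.985 -0.171  0.02 ]
  tcp in br [-0.0091  0.036   0.002 ]
```

Run:
```python
from h import *
o,p,M=cur()
plan(p+[-.005,-.018,-.155],frame([-.1205,-.696,-.7071],LR[:,1]),'shift_first',nsh=5)
print((M.T@np.array([0,0,-.01])).round(4))
```

```text
t 7.55 q [-0.04  0.46 -0.05  1.95  0.87  1.16 -0.79] pos [ 0.5205 -0.2393  0.2008]
 turn total [ 0.1 -0.1 -0. ] / 1 = [ 0.15 -0.11 -0.01]
 shift total [ 0.0962 -0.0021  0.123 ] / 5 = [ 0.0192 -0.0004  0.0246] shift_first
[ 0.0071 -0.      0.0071]
```

```bash
python3 -m crank '[[[0.0192,0,0.0246],[0,0,0],0],[[0.0192,0,0.0246],[0,0,0],0],[[0.0192,0,0.0246],[0,0,0],0],[[0.0192,0,0.0246],[0,0,0],0],[[0.0192,0,0.0246],[0,0,0],0],[[0,0,0],[0,0,0],0],[[0,0,0],[0,0,0],0]]'
python3 -m crank '[[[0.004,0,0.004],[0,0,0],0],[[0.002,0,0.002],[0,0,0],0],[[0,0,0],[0,0,0],0]]'
python3 -m crank '[[[0.0015,0,0.0015],[0,0,0],0],[[0,0,0],[0,0,0],0]]'
```

```text
t: 8.43
eef_pos: [0.5187, -0.2592, 0.0481]
tool_rot: [0.248, 0.707, 0.594, -0.291]
contact_force: [-0.1, 0.8, -1.4]
gripper_width: 0.062
t: 8.8
eef_pos: [0.5185, -0.258, 0.0383]
tool_rot: [0.248, 0.706, 0.595, -0.291]
contact_force: [-0.5, 0.2, -1.2]
gripper_width: 0.063
t: 9.05
eef_pos: [0.5183, -0.258, 0.036]
tool_rot: [0.248, 0.706, 0.595, -0.292]
contact_force: [0.2, -0.2, -1.2]
gripper_width: 0.056
```

```bash
python3 -m crank '[[[0.0015,0,0.0015],[0,0,0],0],[[0,0,0],[0,0,0],0]]'
python3 -m crank '[[[0.001,0,0.001],[0,0,0],0],[[0,0,0],[0,0,0],0]]'
python3 -m crank '[[[0.001,0,0.001],[0,0,0],0],[[0,0,0],[0,0,0],0]]'
python3 - <<'E'
from h import *
o,p0,M=cur()
for n in('scene',):
    p,d=bot.read_camera(n);W=pts(n,d)
    cv2.imwrite(f'pics/{n}4.png',p[:,:,::-1])
    B=M@T1.T@LR; ctr=p0-B@np.array([-.009,.036,.004])
    q=(W-ctr)@B;m=np.isfinite(W).all(-1)&(np.abs(q[...,0])<.04)&(np.abs(q[...,1])<.045)&(np.abs(q[...,2])<.035)&(p.min(-1)>90)&(W[...,2]>.005)&(p.max(-1).astype(int)-p.min(-1)<40)
    t,F,e,v=fit(bracket('L'),W[m],ctr,B,'full');print(m.sum(),t,e,F[:,2])
cv2.imwrite('pics/s4.png',cv2.resize(p[220:400,260:500,::-1],None,fx=3.2,fy=3.2))
E
```

```text
t: 9.3
eef_pos: [0.5183, -0.2581, 0.0338]
tool_rot: [0.248, 0.706, 0.595, -0.292]
contact_force: [0.5, 0.3, -1.4]
gripper_width: 0.056
t: 9.55
eef_pos: [0.5186, -0.2582, 0.0333]
tool_rot: [0.248, 0.706, 0.595, -0.292]
contact_force: [-0.2, 2.4, 5.6]
gripper_width: 0.052
t: 9.8
eef_pos: [0.5186, -0.2582, 0.0332]
tool_rot: [0.249, 0.706, 0.595, -0.292]
contact_force: [-4.0, 7.2, 17.4]
gripper_width: 0.059
2026 [ 0.48246736 -0.25921682  0.02702034] 0.001501492190420865 [-0.00967386 -0.00336933  0.99994753]
```

View pics/s4.png

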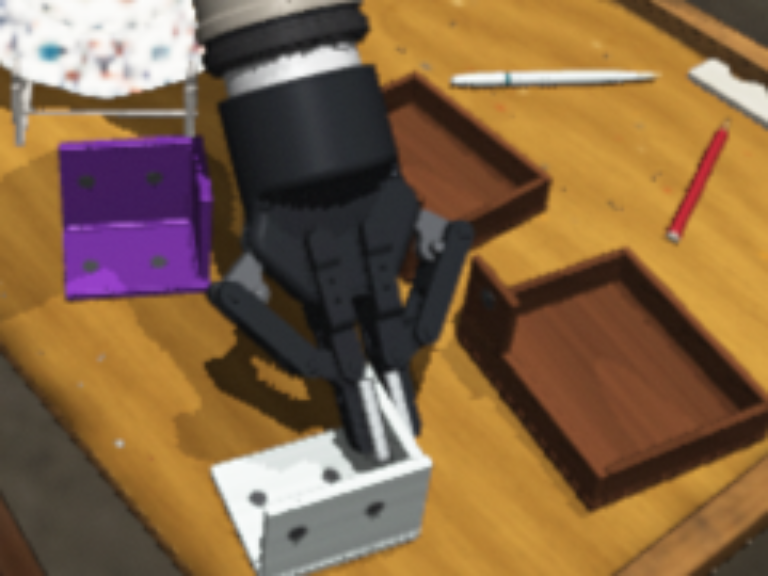

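The bracket stands on its foot on the desk (fit: centre 27 mm up, tilt 0.01 rad, 17 N press). Letting go.

```bash
python3 -m crank '[[[-0.0007,0,-0.0007],[0,0,0],0],[[0,0,0],[0,0,0],0.01],[[0,0,0],[0,0,0],0.02],[[0,0,0],[0,0,0],0.03],[[0,0,0],[0,0,0],0.04],[[0,0,0],[0,0,0],0.04],[[0,0,0],[0,0,0],0.04],[[0,0,0],[0,0,0],0.04]]' 30
python3 -m crank '[[[0,0,-0.01],[0,0,0],0.04],[[0,0,-0.025],[0,0,0],0.04],[[0,0,-0.04],[0,0,0],0.04],[[0,0,-0.04],[0,0,0],0.05],[[0,0,-0.04],[0,0,0],0.05],[[0,0,0],[0,0,0],0.05]]'
python3 - <<'E'
from h import *
p,d=bot.read_camera('scene');W=pts('scene',d)
P=roi(W,(.483,-.259),.07,.003,.07)
t,F,e,v=fit(bracket('L'),P,[.483,-.259,.027],R.from_rotvec([0,0,-1.74]).as_matrix(),'full');print(t.round(4),e,F.round(3))
cv2.imwrite('pics/s5.png',p[:,:,::-1])
o,p,M=cur();print(p,o['q'].round(2))
E
```

```text
t: 10.85
eef_pos: [0.5184, -0.2581, 0.0322]
tool_rot: [0.248, 0.707, 0.595, -0.291]
contact_force: [0.6, 0.2, 0.9]
gripper_width: 0.469
t: 11.6
eef_pos: [0.5388, -0.1466, 0.1437]
tool_rot: [0.249, 0.706, 0.597, -0.288]
contact_force: [0.3, -0.9, 0.0]
gripper_width: 0.582
[ 0.4836 -0.2594  0.0265] 0.0007316810663452096 [[-0.167  0.986 -0.002]
 [-0.986 -0.167  0.002]
 [ 0.002  0.002  1.   ]]
[ 0.53741242 -0.14858631  0.14269265] [-0.16  0.57 -0.09  1.93  0.83  1.19 -0.96]
```

View pics/s5.png

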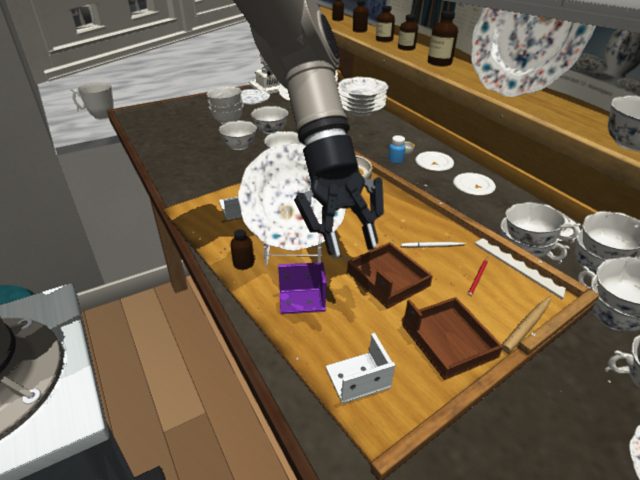

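The left bracket stands free at scene (362,370): fit (0.4836, -0.2594, 0.0265), tilt 0.002 rad. Now I'll regrip its back wall from above.

```bash
cat >> h.py <<'E'
FL=R.from_rotvec([0,0,-1.738]).as_matrix(); CL=np.array([.4836,-.2594,.0265])
GL=CL+FL@np.array([.029,.006,.017]); TL2=frame([0,0,-1],FL[:,0]); TCPL=GL-[0,0,.005]
E
python3 - <<'E'
from h import *
print(GL,TCPL)
o,p,M=cur()
d=frame([0,0,-1],M[:,1])
plan(p+[0,0,.08],d,'shift_first')
print('yaw',np.degrees(R.from_matrix(d.T@TL2).as_rotvec()))
print('after', (TL2.T@(TCPL+[0,0,.1]-p-[0,0,.08])).round(4))
E
```

```text
[ 0.48468998 -0.28899412  0.0435    ] [ 0.48468998 -0.28899412  0.0385    ]
t 11.65 q [-0.16  0.57 -0.09  1.93  0.83  1.19 -0.96] pos [ 0.5374 -0.1486  0.1427]
 turn total [ 0.3 44.9 -0.1] / 5 = [ 0.06  8.98 -0.03]
 shift total [-0.0565  0.0004 -0.0567] / 2 = [-0.0282  0.0002 -0.0283] shift_first
yaw [ 0.          0.         90.01958155]
after [-0.0286  0.1472  0.0842]
```

```bash
python3 -m crank '[[[-0.0282,0,-0.0283],[0,0,0],0.05],[[-0.0282,0,-0.0283],[0,0,0],0.05],[[0,0,0],[0,9,0],0.05],[[0,0,0],[0,9,0],0.05],[[0,0,0],[0,9,0],0.05],[[0,0,0],[0,9,0],0.05],[[0,0,0],[0,9,0],0.05],[[0,0,0],[0,0,0],0.05]]'
python3 -m crank '[[[0,0,0],[0,0,10],0.05],[[0,0,0],[0,0,10],0.05],[[0,0,0],[0,0,10],0.05],[[0,0,0],[0,0,10],0.05],[[0,0,0],[0,0,10],0.05],[[0,0,0],[0,0,10],0.05],[[0,0,0],[0,0,10],0.05],[[0,0,0],[0,0,10],0.05],[[0,0,0],[0,0,10],0.05],[[0,0,0],[0,0,0],0.05]]'
python3 - <<'E'
from h import *
plan(TCPL+[0,0,.08],TL2)
E
```

```text
t: 12.65
eef_pos: [0.5342, -0.155, 0.2207]
tool_rot: [0.001, 0.767, 0.641, -0.001]
contact_force: [0.4, 0.4, -0.0]
gripper_width: 0.589
t: 13.9
eef_pos: [0.5358, -0.1483, 0.2207]
tool_rot: [0.001, 0.997, -0.082, 0.0]
contact_force: [-1.0, 0.4, 0.1]
gripper_width: 0.586
t 13.9 q [ 0.12  0.31  0.05  1.87 -0.01  0.96 -1.56] pos [ 0.5358 -0.1483  0.2207]
 turn total [ 0.1 -0.1  0.1] / 1 = [ 0.14 -0.05  0.12]
 shift total [-0.0269  0.1472  0.1022] / 3 = [-0.009   0.0491  0.0341] rot_first
```

```bash
python3 -m crank '[[[-0.0067,0.0368,0.0255],[0,0,0],0.05],[[-0.0067,0.0368,0.0255],[0,0,0],0.05],[[-0.0067,0.0368,0.0255],[0,0,0],0.05],[[-0.0067,0.0368,0.0255],[0,0,0],0.05],[[0,0,0],[0,0,0],0.05],[[0,0,0],[0,0,0],0.05],[[0,0,0],[0,0,0],0.05]]'
python3 - <<'E'
from h import *
plan(TCPL+[0,0,.0],TL2)
E
```

```text
t: 14.78
eef_pos: [0.4866, -0.2891, 0.1201]
tool_rot: [0.0, 0.997, -0.083, 0.002]
contact_force: [0.6, 0.9, 0.3]
gripper_width: 0.586
t 14.78 q [ 0.36  0.45  0.08  1.94 -0.05  0.75 -1.26] pos [ 0.4866 -0.2891  0.1201]
 turn total [-0.  -0.3  0.1] / 1 = [-0.01 -0.25  0.11]
 shift total [-0.0019  0.0003  0.0816] / 2 = [-0.0009  0.0001  0.0408] rot_first
```

```bash
python3 -m crank '[[[-0.001,0,0.025],[0,-0.2,0],0.05],[[-0.001,0,0.025],[0,0,0],0.05],[[0,0,0.02],[0,0,0],0.05],[[0,0,0.0115],[0,0,0],0.05],[[0,0,0],[0,0,0],0.05],[[0,0,0],[0,0,0],0.05]]'
python3 - <<'E'
from h import *
plan(TCPL+[0,0,.0],TL2)
p,d=bot.read_camera('scene')
cv2.imwrite('pics/s6.png',cv2.resize(p[220:420,260:500,::-1],None,fx=3,fy=3))
E
```

```text
t: 15.52
eef_pos: [0.4842, -0.2903, 0.0389]
tool_rot: [0.0, 0.996, -0.084, 0.001]
contact_force: [0.6, -0.7, 0.3]
gripper_width: 0.584
t 15.53 q [ 0.38  0.58  0.07  1.97 -0.07  0.6  -1.25] pos [ 0.4842 -0.2903  0.0389]
 turn total [ 0.  -0.1 -0.1] / 1 = [ 0.02 -0.08 -0.08]
 shift total [ 0.0002 -0.0013  0.0004] / 1 = [ 0.0002 -0.0013  0.0004] rot_first
```

View pics/s6.png

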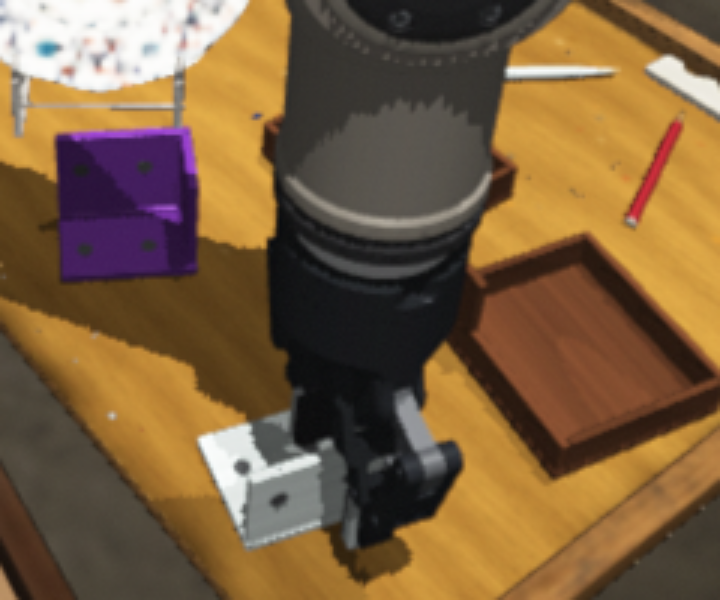

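```bash
python3 -m crank '[[[0,0,0],[0,0,0],0.03],[[0,0,0],[0,0,0],0.015],[[0,0,0],[0,0,0],0.0],[[0,0,0],[0,0,0],0.0],[[0,0,0],[0,0,0],0.0],[[0,0,0],[0,0,0],0.0]]' 70
python3 -m crank '[[[0,0,-0.01],[0,0,0],0],[[0,0,-0.03],[0,0,0],0],[[0,0,-0.03],[0,0,-3.8],0],[[0,0,-0.03],[0,0,0],0],[[0,0,0],[0,0,0],0],[[0,0,0],[0,0,0],0]]'
cat >> h.py <<'E'
TLc=np.array([.647,-.2727,0]);TLyaw=-.10;TRc=np.array([.6495,-.1092,0]);TRyaw=.074
E
python3 - <<'E'
from h import *
o,p,M=cur()
p2,d=bot.read_camera('scene');W=pts('scene',d);np.save('pics/W7.npy',W);cv2.imwrite('pics/s7.png',p2[:,:,::-1])
B=R.from_rotvec([0,0,np.radians(-95.8)]).as_matrix(); ctr=p+[0,0,.005]-B@np.array([.029,.006,.017])
q=(W-ctr)@B;m=np.isfinite(W).all(-1)&(np.abs(q[...,0])<.045)&(np.abs(q[...,1])<.045)&(np.abs(q[...,2])<.035)&(p2.min(-1)>80)&(p2.max(-1).astype(int)-p2.min(-1)<40)
t,F,e,v=fit(bracket('L'),W[m],ctr,B,'full');print(m.sum(),t.round(4),ctr.round(4),e,F.round(3))
Rt=R.from_rotvec([0,0,TLyaw]).as_matrix()
# target
tgt=np.array([TLc[0],TLc[1],t[2]])
plan(p+tgt-t,order='shift_first')
E
```

```text
t: 16.32
eef_pos: [0.4837, -0.2903, 0.0384]
tool_rot: [0.0, 0.996, -0.084, 0.0]
contact_force: [-0.4, 0.7, 5.6]
gripper_width: 0.055
t: 17.08
eef_pos: [0.4828, -0.2898, 0.1372]
tool_rot: [-0.0, 0.999, -0.051, -0.001]
contact_force: [0.1, 0.5, -2.7]
gripper_width: 0.055
1707 [ 0.4807 -0.2604  0.1253] [ 0.4798 -0.2603  0.1252] 0.0011204053776909645 [[-0.105  0.994  0.003]
 [-0.994 -0.105 -0.003]
 [-0.003 -0.004  1.   ]]
t 17.12 q [ 0.37  0.42  0.07  1.93 -0.04  0.79 -1.21] pos [ 0.4826 -0.2896  0.1368]
 shift total [ 0.1669 -0.0047 -0.0008] / 4 = [ 0.0417 -0.0012 -0.0002] shift_first
```

View pics/s7.png

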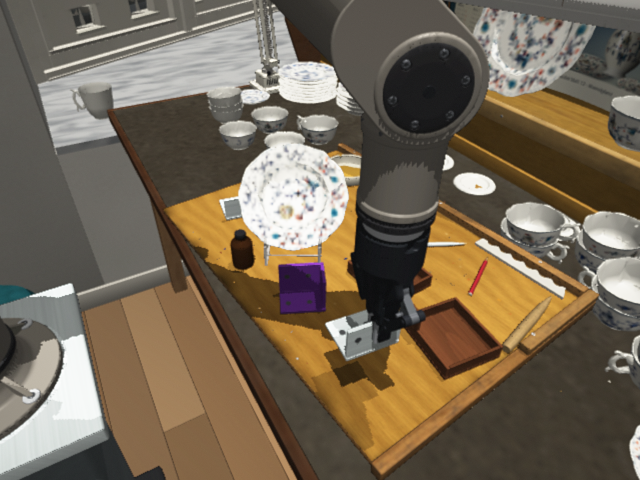

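```bash
python3 -m crank '[[[0.0334,-0.001,0],[0,0,0],0],[[0.0334,-0.001,0],[0,0,0],0],[[0.0334,-0.001,0],[0,0,0],0],[[0.0334,-0.001,0],[0,0,0],0],[[0.0333,-0.001,0],[0,0,0],0],[[0,0,0],[0,0,0],0],[[0,0,0],[0,0,0],0]]'
python3 - <<'E'
from h import *
o,p,M=cur();print(p,o['q'].round(2))
p2,d=bot.read_camera('scene');W=pts('scene',d);cv2.imwrite('pics/s8.png',p2[:,:,::-1])
B=R.from_rotvec([0,0,np.radians(-95.8)]).as_matrix(); ctr=p+[0,0,.005]-B@np.array([.029,.006,.017])
q=(W-ctr)@B;m=np.isfinite(W).all(-1)&(np.abs(q[...,0])<.045)&(np.abs(q[...,1])<.045)&(np.abs(q[...,2])<.035)&(p2.min(-1)>80)&(p2.max(-1).astype(int)-p2.min(-1)<40)
t,F,e,v=fit(bracket('L'),W[m],ctr,B,'full');print(m.sum(),t.round(4),ctr.round(4),e,F.round(3))
print('in tray',(R.from_rotvec([0,0,TLyaw]).inv().apply(t-TLc)).round(4))
print('tool shift for fix',(M.T@np.array([TLc[0]-t[0],TLc[1]-t[1],0])).round(4))
E
```

```text
t: 18.0
eef_pos: [0.6486, -0.3022, 0.1362]
tool_rot: [-0.0, 0.999, -0.051, -0.002]
contact_force: [-1.1, 0.1, -1.4]
gripper_width: 0.05
[ 0.64857048 -0.30218838  0.13623084] [ 0.3   0.65  0.07  1.54 -0.05  0.96 -1.28]
1462 [ 0.6464 -0.2729  0.1242] [ 0.6455 -0.2727  0.1242] 0.001238098958893995 [[-0.105  0.994  0.006]
 [-0.995 -0.105 -0.005]
 [-0.004 -0.007  1.   ]]
in tray [-0.0005 -0.0002  0.1242]
tool shift for fix [ 0.0005 -0.0002 -0.    ]
```

View pics/s8.png

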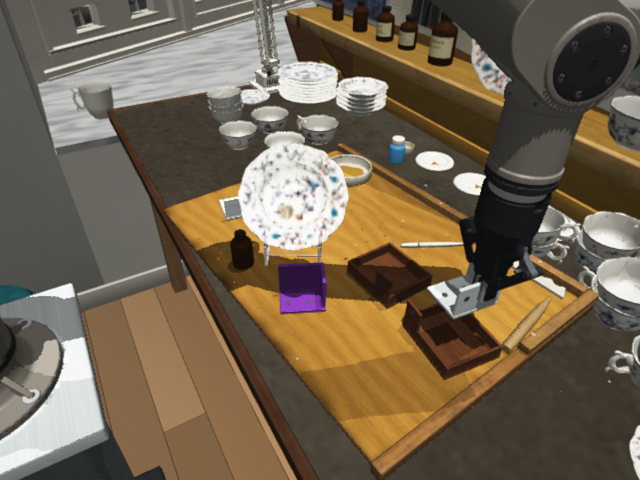

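Centred over the left tray, 0.5 mm off. Lowering.

```bash
python3 -m crank '[[[0,0,0.02],[0,0,0],0],[[0,0,0.025],[0,0,0],0],[[0,0,0.025],[0,0,0],0],[[0,0,0.012],[0,0,0],0],[[0,0,0],[0,0,0],0],[[0,0,0],[0,0,0],0]]'
python3 -m crank '[[[0,0,0.004],[0,0,0],0],[[0,0,0.002],[0,0,0],0],[[0,0,0],[0,0,0],0]]'
python3 -m crank '[[[0,0,0.0015],[0,0,0],0],[[0,0,0],[0,0,0],0]]'
```

```text
t: 18.8
eef_pos: [0.6506, -0.3027, 0.057]
tool_rot: [0.0, 0.999, -0.051, 0.001]
contact_force: [0.5, -0.2, -1.4]
gripper_width: 0.061
t: 19.18
eef_pos: [0.65, -0.3022, 0.05]
tool_rot: [-0.0, 0.999, -0.051, -0.0]
contact_force: [-0.6, 0.6, -2.1]
gripper_width: 0.054
t: 19.42
eef_pos: [0.65, -0.3023, 0.0484]
tool_rot: [-0.0, 0.999, -0.051, -0.0]
contact_force: [0.5, -0.2, -2.6]
gripper_width: 0.055
```

```bash
python3 -m crank '[[[0,0,0.002],[0,0,0],0],[[0,0,0.0015],[0,0,0],0],[[0,0,0],[0,0,0],0]]'
python3 -m crank '[[[0,0,0.001],[0,0,0],0],[[0,0,0],[0,0,0],0]]'
python3 -m crank '[[[0,0,0.0007],[0,0,0],0],[[0,0,0],[0,0,0],0]]'
```

```text
t: 19.8
eef_pos: [0.6499, -0.3023, 0.0448]
tool_rot: [-0.0, 0.999, -0.051, -0.0]
contact_force: [0.6, -0.1, -1.0]
gripper_width: 0.056
t: 20.05
eef_pos: [0.65, -0.3023, 0.044]
tool_rot: [-0.0, 0.999, -0.051, -0.0]
contact_force: [0.6, 0.6, -1.3]
gripper_width: 0.054
t: 20.3
eef_pos: [0.6501, -0.3024, 0.0435]
tool_rot: [0.0, 0.999, -0.051, 0.0]
contact_force: [-0.8, 0.1, 0.1]
gripper_width: 0.056
```

```bash
python3 -m crank '[[[0,0,0.0007],[0,0,0],0],[[0,0,0],[0,0,0],0]]'
python3 - <<'E'
from h import *
o,p,M=cur()
p2,d=bot.read_camera('scene');W=pts('scene',d);cv2.imwrite('pics/s9.png',cv2.resize(p2[240:400,360:580,::-1],None,fx=3.5,fy=3.5))
E
```

```text
t: 20.55
eef_pos: [0.6501, -0.3024, 0.0435]
tool_rot: [0.0, 0.999, -0.051, 0.0]
contact_force: [-2.3, 1.0, 3.9]
gripper_width: 0.056
```

View pics/s9.png

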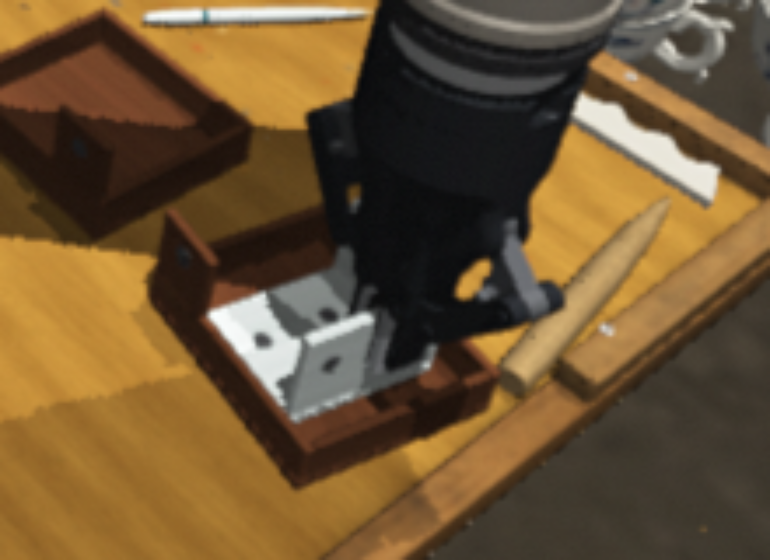

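The bracket is on the tray floor: TCP height 43.5 mm as expected, with contact force. Releasing.

```bash
python3 -m crank '[[[0,0,0],[0,0,0],0.01],[[0,0,0],[0,0,0],0.02],[[0,0,0],[0,0,0],0.03],[[0,0,0],[0,0,0],0.035],[[0,0,0],[0,0,0],0.035],[[0,0,0],[0,0,0],0.035]]' 30
python3 -m crank '[[[0,0,-0.01],[0,0,0],0.035],[[0,0,-0.03],[0,0,0],0.035],[[0,0,-0.05],[0,0,0],0.035],[[0,0,-0.05],[0,0,0],0.05],[[0,0,-0.05],[0,0,0],0.05],[[0,0,-0.05],[0,0,0],0.05],[[0,0,0],[0,0,0],0.05]]'
python3 - <<'E'
from h import *
o,p,M=cur()
print(p.round(4),o['q'].round(2))
for n in('scene','top'):
    im,d=bot.read_camera(n);W=pts(n,d);cv2.imwrite(f'pics/{n}10.png',im[:,:,::-1])
    if n=='scene':
        m=np.isfinite(W).all(-1)&(np.hypot(W[...,0]-.647,W[...,1]+.273)<.06)&(im.min(-1)>90)&(im.max(-1).astype(int)-im.min(-1)<40)&(W[...,2]<.08)
        t,F,e,v=fit(bracket('L'),W[m],[.647,-.273,.032],R.from_rotvec([0,0,np.radians(-95.8)]).as_matrix(),'full')
        print(m.sum(),t.round(4),e,F[:,2].round(3),'in tray',(R.from_rotvec([0,0,TLyaw]).inv().apply(t-TLc)).round(4))
# plate extents
Wt=np.load('pics/Wtop0.npy')
for z in(.06,.08,.1,.12,.14,.16):
    P=roi(Wt,(.56,.09),.15,z-.01,z+.01);P=P[P[:,1]<.19] if 0 else P
    if len(P):print(z,P.min(0).round(3),P.max(0).round(3))
E
```

```text
t: 21.35
eef_pos: [0.65, -0.3023, 0.0426]
tool_rot: [0.0, 0.999, -0.051, -0.0]
contact_force: [0.4, -0.7, 0.5]
gripper_width: 0.41
t: 22.22
eef_pos: [0.6522, -0.3035, 0.2894]
tool_rot: [0.002, 0.999, -0.052, 0.005]
contact_force: [0.4, 0.1, -0.3]
gripper_width: 0.586
[ 0.6522 -0.3035  0.2894] [ 0.29  0.52  0.09  1.4  -0.05  1.22 -1.29]
1929 [ 0.6475 -0.2729  0.0315] 0.00146790604356457 [ 0.003 -0.002  1.   ] in tray [ 0.0005 -0.0002  0.0315]
0.06 [ 0.417 -0.012  0.05 ] [0.614 0.235 0.07 ]
0.08 [ 0.426 -0.001  0.07 ] [0.635 0.114 0.09 ]
0.1 [0.462 0.013 0.09 ] [0.645 0.134 0.11 ]
0.12 [0.469 0.031 0.11 ] [0.652 0.147 0.13 ]
0.14 [0.484 0.051 0.13 ] [0.651 0.157 0.15 ]
0.16 [0.512 0.079 0.15 ] [0.644 0.16  0.17 ]
```

View pics/scene10.png

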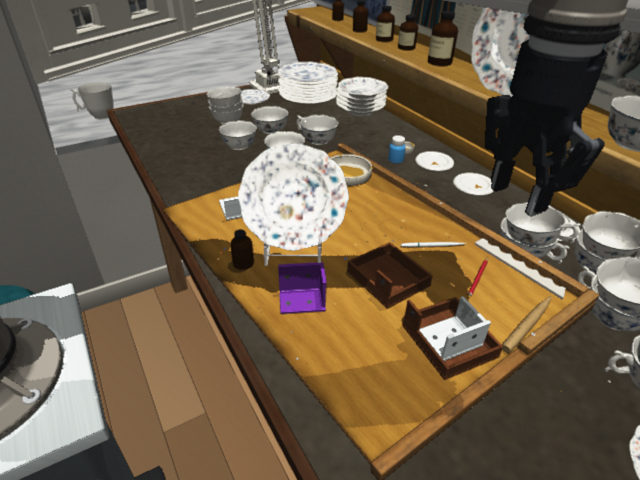

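The left bracket is in the left tray, 0.5 mm off centre, with its centre 31.5 mm up and level. Now the right-hand bracket; I'll check its fit first.

Run:
```python
from h import *
a=cv2.imread('pics/top10.png');im=a
Wt=np.load('pics/Wtop0.npy');Ws=np.load('pics/Wscene0.npy')
a0=cv2.imread('pics/top0.png');s0=cv2.imread('pics/scene0.png')
def sel(W,i,z): 
    m=np.isfinite(W).all(-1)&(np.hypot(W[...,0]-.496,W[...,1]-.236)<.065)&(i.min(-1)>80)&(i.max(-1).astype(int)-i.min(-1)<40)&(W[...,2]>z)&(W[...,2]<.07);return W[m]
for z in(.003,.012):
    for P in(sel(Wt,a0,z),sel(Ws,s0,z),np.vstack([sel(Wt,a0,z),sel(Ws,s0,z)])):
        t,F,e,v=fit(bracket('R'),P,[.496,.236,.027],np.eye(3));print(z,len(P),t.round(4),v[3].round(3),e)
t=np.array([.4965,.2357,.027]);M=R.from_rotvec([0,0,-.16]).as_matrix()
big=cv2.resize(a0[240:320,130:230],None,fx=7,fy=7,interpolation=cv2.INTER_CUBIC)
for cc,h in bracket('R'):
    for k in range(8):
        p=np.array(cc)+np.array(h)*[(k&1)*2-1,(k&2)-1,(k>>1&2)-1]
        u=(proj('top',M@p+t)-[130,240]+.5)*7; cv2.circle(big,tuple(int(x) for x in u),4,(0,0,255),-1)
cv2.imwrite('pics/ovR.png',big)
```

```text
0.003 1424 [0.496  0.2359 0.0275] -0.161 0.0015820434672758293
0.003 350 [0.4971 0.2353 0.0262] -0.153 0.0012913194247773847
0.003 1774 [0.4961 0.2357 0.0274] -0.154 0.0015535274704318051
0.012 465 [0.496  0.2359 0.0282] -0.159 0.0010543975012329585
0.012 247 [0.497  0.2353 0.0262] -0.151 0.001276956012631351
0.012 712 [0.496  0.2357 0.0281] -0.151 0.0011760801511236235
```

View pics/ovR.png

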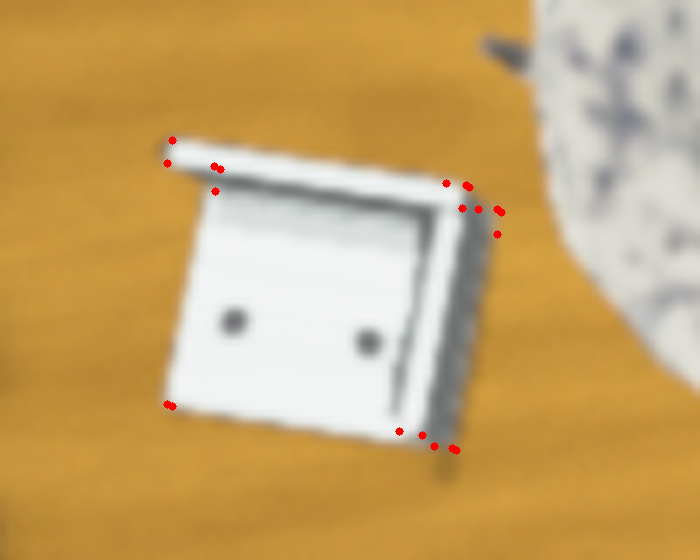

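```bash
cat >> h.py <<'E'
CR=np.array([.4965,.2357,.027]);FR=R.from_rotvec([0,0,-.16]).as_matrix()
GR=CR+FR@np.array([.029,.0,.017]); TR2=frame([0,0,-1],FR[:,0]); TCPR=GR-[0,0,.005]
E
python3 - <<'E'
from h import *
o,p,M=cur();print(TCPR)
plan([TCPR[0],TCPR[1],.30],TR2,'shift_first')
E
```

```text
[0.52512959 0.23107977 0.039     ]
t 22.32 q [ 0.29  0.52  0.09  1.4  -0.05  1.22 -1.29] pos [ 0.6501 -0.3023  0.2837]
 turn total [  0.1  -0.1 -86.7] / 9 = [ 0.01 -0.01 -9.64]
 shift total [-0.179  -0.5178 -0.0167] / 11 = [-0.0163 -0.0471 -0.0015] shift_first
```

The overlay corners lie on the bracket to within about one pixel: back wall on the far side, end wall on the right, so it is the right-hand one. Moving above it.

```bash
python3 -m crank '[[[-0.0163,-0.0471,-0.0017],[0,0,0],0.05],[[-0.0163,-0.0471,-0.0017],[0,0,0],0.05],[[-0.0163,-0.0471,-0.0017],[0,0,0],0.05],[[-0.0163,-0.0471,-0.0017],[0,0,0],0.05],[[-0.0163,-0.0471,-0.0017],[0,0,0],0.05],[[-0.0163,-0.0471,-0.0017],[0,0,0],0.05],[[-0.0163,-0.0471,-0.0017],[0,0,0],0.05],[[-0.0163,-0.0471,-0.0017],[0,0,0],0.05],[[-0.0163,-0.0471,-0.0017],[0,0,0],0.05],[[-0.0163,-0.0471,-0.0017],[0,0,0],0.05]]'
python3 -m crank '[[[-0.0163,-0.0471,0],[0,0,0],0.05],[[0,0,0],[0,0,-9.6],0.05],[[0,0,0],[0,0,-9.6],0.05],[[0,0,0],[0,0,-9.6],0.05],[[0,0,0],[0,0,-9.6],0.05],[[0,0,0],[0,0,-9.6],0.05],[[0,0,0],[0,0,-9.6],0.05],[[0,0,0],[0,0,-9.6],0.05],[[0,0,0],[0,0,-9.6],0.05],[[0,0,0],[0,0,-9.6],0.05]]'
python3 -m crank '[[[0,0,0],[0,0,0],0.05],[[0,0,0],[0,0,0],0.05]]'
python3 - <<'E'
from h import *
plan(TCPR+[0,0,.09],TR2)
E
```

```text
t: 23.58
eef_pos: [0.5348, 0.184, 0.2982]
tool_rot: [0.001, 0.999, -0.051, -0.001]
contact_force: [1.3, 1.0, -0.0]
gripper_width: 0.586
t: 24.82
eef_pos: [0.524, 0.231, 0.298]
tool_rot: [-0.0, 0.761, 0.648, -0.002]
contact_force: [-0.2, 0.0, 0.3]
gripper_width: 0.586
t: 25.08
eef_pos: [0.5245, 0.2312, 0.2989]
tool_rot: [-0.0, 0.764, 0.645, -0.001]
contact_force: [0.7, 0.3, 0.2]
gripper_width: 0.587
t 25.07 q [-0.22  0.29 -0.37  1.72  0.11  1.16 -0.79] pos [0.5245 0.2312 0.2989]
 turn total [-0.1  0.  -0.5] / 1 = [-0.07  0.05 -0.5 ]
 shift total [0.     0.0007 0.1699] / 4 = [0.     0.0002 0.0425] rot_first
```

```bash
python3 -m crank '[[[0,0.0005,0.045],[0,0,-0.5],0.05],[[0,0,0.045],[0,0,0],0.05],[[0,0,0.045],[0,0,0],0.05],[[0,0,0.035],[0,0,0],0.05],[[0,0,0],[0,0,0],0.05],[[0,0,0],[0,0,0],0.05]]'
python3 - <<'E'
from h import *
plan(TCPR,TR2)
im,d=bot.read_camera('scene');i2,d=bot.read_camera('top')
cv2.imwrite('pics/s11.png',np.hstack([cv2.resize(im[120:300,180:420,::-1],(400,300)),cv2.resize(i2[200:350,100:300,::-1],(400,300))]))
E
```

```text
t: 25.82
eef_pos: [0.526, 0.2319, 0.1309]
tool_rot: [0.0, 0.761, 0.649, 0.001]
contact_force: [-0.5, -0.1, 0.2]
gripper_width: 0.584
t 25.82 q [-0.26  0.47 -0.34  1.88  0.21  0.82 -0.86] pos [0.526  0.2319 0.1309]
 turn total [ 0.1 -0.1  0.1] / 1 = [ 0.07 -0.05  0.14]
 shift total [-0.001  -0.0007  0.0919] / 2 = [-0.0005 -0.0004  0.046 ] rot_first
```

View pics/s11.png

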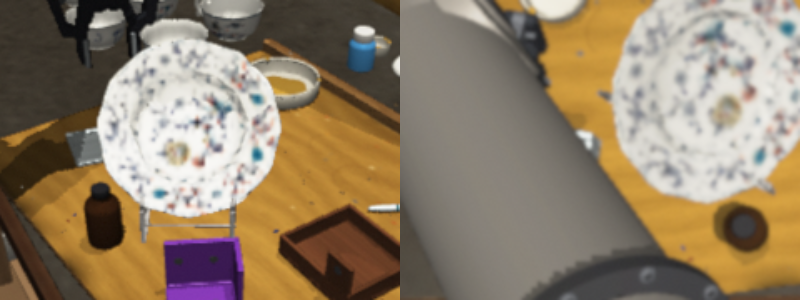

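Both views are largely blocked, but the gripper is clear of the plate and bottle. I'll go down in small steps and watch the force.

```bash
python3 -m crank '[[[-0.001,-0.0007,0.025],[0,0,0],0.05],[[0,0,0.025],[0,0,0],0.05],[[0,0,0.015],[0,0,0],0.05],[[0,0,0.01],[0,0,0],0.05],[[0,0,0],[0,0,0],0.05]]'
python3 -m crank '[[[0,0,0.01],[0,0,0],0.05],[[0,0,0.007],[0,0,0],0.05],[[0,0,0],[0,0,0],0.05],[[0,0,0],[0,0,0],0.05]]'
python3 - <<'E'
from h import *
plan(TCPR,TR2)
im,d=bot.read_camera('scene')
cv2.imwrite('pics/s12.png',cv2.resize(im[120:300,180:360,::-1],(600,600)))
E
```

```text
t: 26.55
eef_pos: [0.5245, 0.2305, 0.0546]
tool_rot: [-0.0, 0.76, 0.65, -0.0]
contact_force: [-0.4, -0.3, 0.8]
gripper_width: 0.586
t: 27.05
eef_pos: [0.5245, 0.2305, 0.0377]
tool_rot: [-0.0, 0.76, 0.65, 0.0]
contact_force: [0.3, 0.4, -0.7]
gripper_width: 0.585
t 27.05 q [-0.3   0.6  -0.3   1.93  0.28  0.65 -0.92] pos [0.5245 0.2305 0.0377]
 turn total [-0.  -0.   0.2] / 1 = [-0.   -0.01  0.18]
 shift total [ 0.0006  0.0005 -0.0013] / 1 = [ 0.0006  0.0005 -0.0013] rot_first
```

View pics/s12.png

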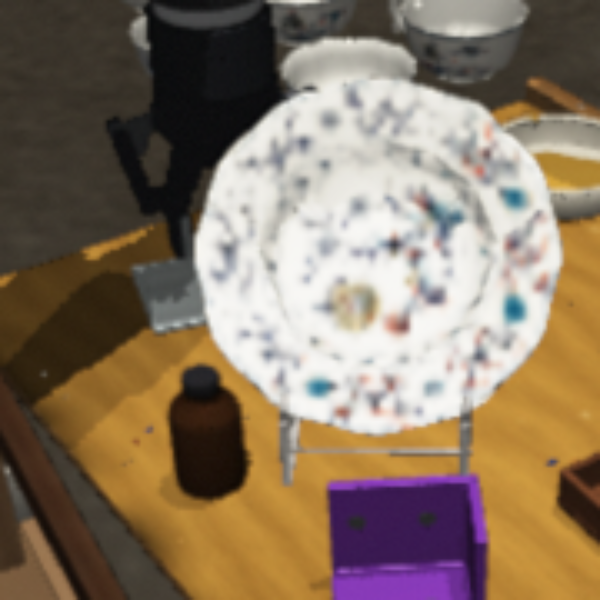

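```bash
python3 -m crank '[[[0,0,0],[0,0,0],0.03],[[0,0,0],[0,0,0],0.015],[[0,0,0],[0,0,0],0.0],[[0,0,0],[0,0,0],0.0],[[0,0,0],[0,0,0],0.0],[[0,0,0],[0,0,0],0.0]]' 70
python3 -m crank '[[[0,0,-0.01],[0,0,0],0],[[0,0,-0.03],[0,0,0],0],[[0,0,-0.05],[0,0,0],0],[[0,0,-0.05],[0,0,0],0],[[0,0,-0.05],[0,0,0],0],[[0,0,-0.05],[0,0,0],0],[[0,0,-0.03],[0,0,0],0],[[0,0,0],[0,0,0],0],[[0,0,0],[0,0,0],0]]'
python3 - <<'E'
from h import *
o,p,M=cur();print(p,o['q'].round(2))
for n in('scene','top'):
    im,d=bot.read_camera(n);W=pts(n,d);cv2.imwrite(f'pics/{n}13.png',im[:,:,::-1])
    t0=p+[0,0,.005]-FR@np.array([.029,0,.017])
    q=(W-t0)@FR;m=np.isfinite(W).all(-1)&(np.abs(q[...,0])<.05)&(np.abs(q[...,1])<.05)&(np.abs(q[...,2])<.04)&(im.min(-1)>80)&(im.max(-1).astype(int)-im.min(-1)<40)
    if m.sum()<60: print(n,m.sum());continue
    t,F,e,v=fit(bracket('R'),W[m],t0,FR,'full');print(n,m.sum(),t.round(4),t0.round(4),e,F.round(3))
E
```

```text
t: 27.85
eef_pos: [0.5245, 0.2306, 0.0379]
tool_rot: [-0.0, 0.76, 0.65, 0.0]
contact_force: [-1.5, -0.6, 5.3]
gripper_width: 0.057
t: 28.98
eef_pos: [0.5237, 0.2299, 0.3061]
tool_rot: [-0.0, 0.76, 0.65, -0.001]
contact_force: [-0.8, -0.3, -2.3]
gripper_width: 0.059
[0.52370962 0.22985239 0.30614805] [-0.22  0.28 -0.38  1.71  0.11  1.17 -0.78]
scene 972 [0.4971 0.2345 0.2948] [0.4951 0.2345 0.2941] 0.0022218326183577586 [[ 0.987  0.159 -0.004]
 [-0.159  0.987 -0.003]
 [ 0.004  0.003  1.   ]]
top 510 [0.4959 0.2351 0.2959] [0.4951 0.2345 0.2941] 0.001440104143854751 [[ 0.986  0.162  0.03 ]
 [-0.162  0.987 -0.002]
 [-0.03  -0.002  1.   ]]
```

View pics/scene13.png

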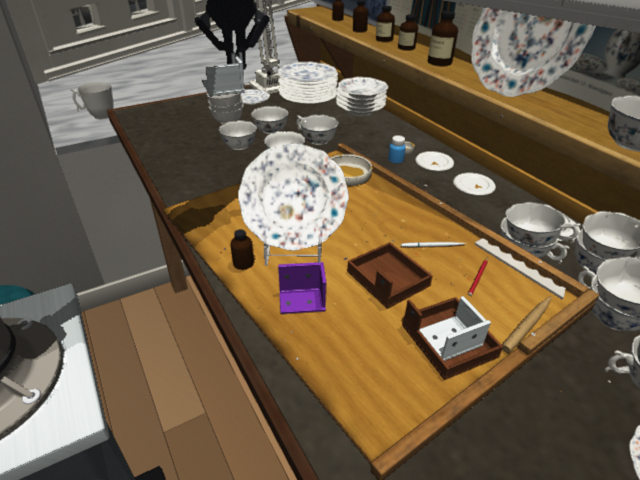

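Held level at 0.294 m, with its underside 0.09 m above the plate's top. Carrying it over.

Run:
```python
from h import *
o,p,M=cur()
off=FR.T@(p-np.array([.4963,.2347,p[2]]));print(off)
RT=R.from_rotvec([0,0,TRyaw]).as_matrix()
tp=np.array([*(TRc+RT@off)[:2],.29]);print(tp)
plan(tp,frame([0,0,-1],RT[:,0]),'shift_first',nsh=9)
```

```text
[ 0.02772768 -0.00043529  0.        ]
[ 0.67718398 -0.10758412  0.29      ]
t 29.07 q [-0.22  0.28 -0.38  1.71  0.11  1.17 -0.78] pos [0.5236 0.2299 0.3057]
 turn total [ -0.2   0.1 -13.2] / 2 = [-0.09  0.05 -6.61]
 shift total [-0.3093  0.2044  0.0157] / 9 = [-0.0344  0.0227  0.0017] shift_first
```

```bash
python3 -m crank '[[[-0.0344,0.0227,0],[0,0,0],0],[[-0.0344,0.0227,0],[0,0,0],0],[[-0.0344,0.0227,0],[0,0,0],0],[[-0.0344,0.0227,0],[0,0,0],0],[[-0.0344,0.0227,0],[0,0,0],0],[[-0.0344,0.0227,0],[0,0,0],0],[[-0.0344,0.0227,0],[0,0,0],0],[[-0.0344,0.0227,0],[0,0,0],0],[[-0.0344,0.0227,0],[0,0,0],0],[[0,0,0],[0,0,0],0]]'
python3 -m crank '[[[0,0,0],[0,0,-6.6],0],[[0,0,0],[0,0,-6.6],0],[[0,0,0.03],[0,0,0],0],[[0,0,0.04],[0,0,0],0],[[0,0,0.04],[0,0,0],0],[[0,0,0.04],[0,0,0],0],[[0,0,0.02],[0,0,0],0],[[0,0,0],[0,0,0],0],[[0,0,0],[0,0,0],0]]'
cat > chk.py <<'E'
from h import *
import sys
o,p,M=cur();print(p,o['q'].round(2))
RT=R.from_rotvec([0,0,TRyaw]).as_matrix()
for n in('scene','top'):
    im,d=bot.read_camera(n);W=pts(n,d);cv2.imwrite(f'pics/{n}{sys.argv[1]}.png',im[:,:,::-1])
    t0=np.array([*(p-RT@np.array([.0277,0,0]))[:2],p[2]-.0115])
    q=(W-t0)@RT;m=np.isfinite(W).all(-1)&(np.abs(q[...,0])<.05)&(np.abs(q[...,1])<.05)&(np.abs(q[...,2])<.04)&(im.min(-1)>80)&(im.max(-1).astype(int)-im.min(-1)<40)
    if m.sum()<60: print(n,m.sum());continue
    t,F,e,v=fit(bracket('R'),W[m],t0,RT,'full');print(n,m.sum(),t.round(4),t0.round(4),e,'yaw',np.arctan2(F[1,0],F[0,0]).round(3),'z',F[:,2].round(3),'in tray',(RT.T@(t-TRc)).round(4))
    print(' fix in tool',(M.T@np.array([*(TRc-t)[:2],0])).round(4))
E
python3 chk.py 14
```

```text
t: 30.32
eef_pos: [0.6777, -0.1125, 0.305]
tool_rot: [-0.0, 0.762, 0.647, -0.002]
contact_force: [-0.8, 0.8, -3.5]
gripper_width: 0.059
t: 31.45
eef_pos: [0.679, -0.1071, 0.1393]
tool_rot: [0.001, 0.681, 0.733, 0.001]
contact_force: [1.0, 0.8, -2.4]
gripper_width: 0.062
[ 0.67904614 -0.10705963  0.13930597] [ 0.23  0.61 -0.24  1.6   0.17  0.95  0.01]
scene 1330 [ 0.6503 -0.1088  0.1276] [ 0.6514 -0.1091  0.1278] 0.0012142528312315127 yaw 0.079 z [-0.012 -0.003  1.   ] in tray [0.0008 0.0003 0.1276]
 fix in tool [-0.0003 -0.0008 -0.    ]
top 974 [ 0.6508 -0.1098  0.1285] [ 0.6514 -0.1091  0.1278] 0.0016180357881750962 yaw 0.095 z [ 0.021 -0.01   1.   ] in tray [ 0.0013 -0.0007  0.1285]
 fix in tool [ 0.0007 -0.0013 -0.    ]
```

View pics/scene14.png

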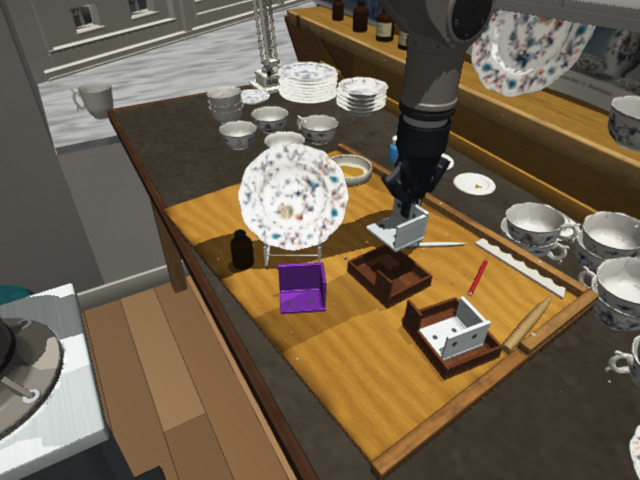

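Held over the right tray within about 1 mm, with the bracket at scene (400,230). Lowering.

```bash
python3 -m crank '[[[0,-0.001,0.02],[0,0,0],0],[[0,0,0.025],[0,0,0],0],[[0,0,0.025],[0,0,0],0],[[0,0,0.015],[0,0,0],0],[[0,0,0],[0,0,0],0],[[0,0,0],[0,0,0],0]]'
python3 -m crank '[[[0,0,0.004],[0,0,0],0],[[0,0,0.003],[0,0,0],0],[[0,0,0],[0,0,0],0]]'
python3 -m crank '[[[0,0,0.0015],[0,0,0],0],[[0,0,0],[0,0,0],0]]'
```

```text
t: 32.3
eef_pos: [0.6776, -0.1074, 0.0535]
tool_rot: [0.001, 0.681, 0.733, 0.0]
contact_force: [0.3, 0.3, -3.5]
gripper_width: 0.058
t: 32.67
eef_pos: [0.6767, -0.1074, 0.0456]
tool_rot: [-0.0, 0.681, 0.733, -0.0]
contact_force: [-0.8, 0.1, -2.9]
gripper_width: 0.059
t: 32.92
eef_pos: [0.6768, -0.1073, 0.0441]
tool_rot: [-0.0, 0.681, 0.733, -0.0]
contact_force: [0.5, 0.0, -2.8]
gripper_width: 0.059
```

```bash
python3 -m crank '[[[0,0,0.001],[0,0,0],0],[[0,0,0],[0,0,0],0]]'
python3 -m crank '[[[0,0,0.0007],[0,0,0],0],[[0,0,0],[0,0,0],0]]'
python3 -m crank '[[[0,0,0.0006],[0,0,0],0],[[0,0,0],[0,0,0],0]]'
```

```text
t: 33.17
eef_pos: [0.6769, -0.1073, 0.0431]
tool_rot: [-0.0, 0.681, 0.733, -0.0]
contact_force: [0.1, 0.3, -2.4]
gripper_width: 0.056
t: 33.42
eef_pos: [0.677, -0.1073, 0.043]
tool_rot: [0.0, 0.681, 0.733, 0.0]
contact_force: [-2.0, -0.2, 3.3]
gripper_width: 0.059
t: 33.67
eef_pos: [0.6771, -0.1073, 0.043]
tool_rot: [0.0, 0.681, 0.733, 0.0]
contact_force: [-3.7, -0.1, 8.0]
gripper_width: 0.054
```

Contact comes at the expected 43 mm. Releasing.

```bash
python3 -m crank '[[[0,0,0],[0,0,0],0.01],[[0,0,0],[0,0,0],0.02],[[0,0,0],[0,0,0],0.03],[[0,0,0],[0,0,0],0.035],[[0,0,0],[0,0,0],0.035],[[0,0,0],[0,0,0],0.035]]' 30
python3 -m crank '[[[0,0,-0.01],[0,0,0],0.035],[[0,0,-0.03],[0,0,0],0.035],[[0,0,-0.05],[0,0,0],0.035],[[0,0,-0.05],[0,0,0],0.05],[[0,0,-0.05],[0,0,0],0.05],[[0,0,-0.05],[0,0,0],0.05],[[0,0,0],[0,0,0],0.05],[[0,0,0],[0,0,0],0.05]]'
python3 - <<'E'
from h import *
o,p,M=cur();print(p.round(3),o['contact_force'])
im,d=bot.read_camera('scene');W=pts('scene',d);cv2.imwrite('pics/scene20.png',im[:,:,::-1])
i2,d2=bot.read_camera('top');cv2.imwrite('pics/top20.png',i2[:,:,::-1])
for h,c,y,rz in(('L',TLc,TLyaw,np.radians(-95.8)),('R',TRc,TRyaw,TRyaw)):
    m=np.isfinite(W).all(-1)&(np.hypot(W[...,0]-c[0],W[...,1]-c[1])<.06)&(im.min(-1)>80)&(im.max(-1).astype(int)-im.min(-1)<40)&(W[...,2]<.08)
    t,F,e,v=fit(bracket(h),W[m],c+[0,0,.032],R.from_rotvec([0,0,rz]).as_matrix(),'full')
    print(h,m.sum(),t.round(4),e,F[:,2].round(3),'in tray',(R.from_rotvec([0,0,y]).inv().apply(t-c)).round(4))
E
```

```text
t: 34.42
eef_pos: [0.6769, -0.1073, 0.0418]
tool_rot: [-0.0, 0.681, 0.733, -0.0]
contact_force: [0.4, 0.2, -0.0]
gripper_width: 0.411
t: 35.42
eef_pos: [0.6766, -0.1073, 0.2821]
tool_rot: [0.0, 0.681, 0.733, -0.0]
contact_force: [0.4, 0.6, -1.3]
gripper_width: 0.587
[ 0.677 -0.107  0.282] [ 0.36286216  0.64218527 -1.28733548]
L 2179 [ 0.6478 -0.2729  0.0315] 0.0013311111396797815 [ 0.002 -0.003  1.   ] in tray [ 0.0008 -0.0002  0.0315]
R 1479 [ 0.6487 -0.109   0.0312] 0.001342213433499279 [ 0.002 -0.001  1.   ] in tray [-0.0008  0.0002  0.0312]
```

View pics/scene20.png

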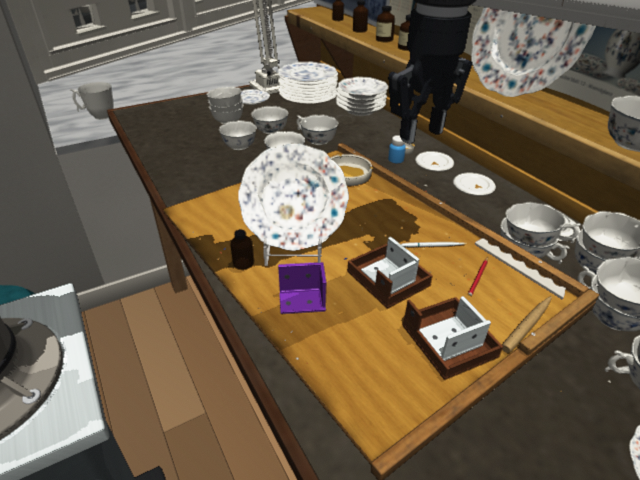

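View pics/top20.png

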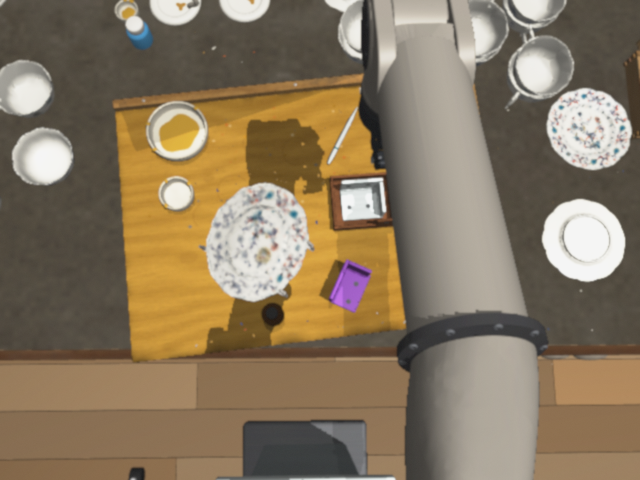

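Both brackets stand in their trays, and the robot is touching nothing. The bottle (272,314), dish (177,194) and purple bracket (350,286) are at the same top-view pixels as at the start.

```bash
python3 -c "
from station import bot
print(bot.hand_in())"
```

```text
the job is handed in; nothing more can be done
None
```

Both brackets are sorted into their own trays, and I handed the job in at about 35.5 s of the 67 s. No verdict came back.

- **Left-hand bracket:** I gripped it by its end wall and turned it 90° in the air. Then I set it on its foot on the desk and let go; the fit showed its centre 26.5 mm up and a tilt of about 0.002 rad. I took it again by the back wall and put it in the tray with the tab at the left end. It sits with its back wall towards the right side of that tray, which the judged conditions allow.
- **Right-hand bracket:** I took it by the back wall, carried it over the plate stand and put it in the tray with the tab at the right end.
- **Last checks:** From the scene camera, both bracket centres are within 1 mm of their tray centres, 31 to 32 mm up and level within 0.004 rad. The gripper is clear above. By eye in the top picture, the bottle, dish and purple bracket had not moved.
- **Disagreements and gaps:** The two cameras' fits differed by 1 to 2 mm, and by up to about 0.03 rad in tilt while a bracket was held. The arm hid the left tray in the last top picture, so the left bracket's final check rests on the scene camera alone. I also used only the scene camera for the right bracket's final fit.

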